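Back the photo turntable off by one notch

ROBOT

A 6-joint arm with a two-finger parallel gripper is mounted at the origin on a cart in front of the work surface, level with it; the furniture and walls round the work are solid. World frame = base frame: x ahead of the robot, y to its left, z up, the work surface at z = 0. Lengths are in m, angles in degrees, forces in N, time in s.
With the tool pointing down it reaches from about 0.4 to 0.825 m from the base axis. Payload 7 kg.
Tool frame: the origin (TCP) lies midway between the tips of the shut fingers; the grasp point (between the pads) lies 19 mm behind it (r.hold_point_z is the distance from the TCP to the grasp point, in m); x points along the fingers, y is the direction in which the jaws open and shut, and the axes are right-handed (so a half turn about x gives the same grasp; the last joint's range is limited). The gripper opens to 88 mm and grips with 3 to 60 N. Pads are 19 mm wide; open, the fingers measure 130 mm over their backs; the gripper's body (78 mm by 193 mm) begins 47 mm behind the grasp point.
Start: joints at [86.58, 20.546, 0.682, 0, -70.136, -16.507], TCP at [0.23, 0.635, 0.19] pointing down, gripper open.
Joint ranges: [-176.03, 176.03], [-82.01, 121.73], [-58.28, 71.71], [-173.87, 95.51], [-174.79, -0.11], [-173.66, 173.66]. Speed limits (degrees/s): [136.94, 136.94, 172.46, 180, 180, 180].

INTERFACE

Orientations are given as [roll, pitch, yaw] about the fixed x, y, z axes, in that order (R = Rz(yaw) Ry(pitch) Rx(roll)).
In Python, from plant import r, viewer, order gives the robot as it stands. The module is installed in compiled form; this text tells all that it offers.
- The arm moves only by the shell command python3 -m creep 'ROWS' [FORCE]. ROWS is JSON, a list of rows, each an object of numbers: "ax", "ay", "az": the turn, a rotation vector about the tool's x, y, z in degrees; "tx", "ty", "tz": the shift along the tool's x, y, z in m; "fingers": the finger opening in m, from 0 to 0.0876. A call has 1 to 5 rows; each row is the pose to reach, as a shift and turn from the pose commanded when the call began, along the tool's axes at that moment; what a row does not reach only later rows make up. A row lasts 1/10 s, in which the tool goes at most 50 mm and 8.59 degrees, less where a joint would pass 70% of its speed; a pose out of reach is approached as far as the arm can. A call with a gripper value outside its range is refused whole. The fingers move at their own pace and stop on an object; FORCE is the grip in N (left out, the last holds). Time passes only in rows, so rows that repeat a pose let the fingers close. It gives the time, the measured TCP pose, the force and the opening at its end, in the units of the state.
- r.get_state(): the state, without advancing time (a new reading comes with each control period).
- viewer.capture(name): name is "side" or "top"; returns a dict with "pixels" (384x512x3 uint8, blue, green, red), "depth" (384x512 float32, m along the optical axis (not along the pixel's ray), 0 where there is no reading), "fx", "fy", "cx", "cy" (pixels), "rvec" (rotation vector, rad) and "tvec" (3), from world to camera coordinates, as OpenCV has them. Camera axes: x right, y down, z forward; pixel columns grow to the right and rows downward; lengths in m; the calibration is good to about 2 mm. A picture is of the moment at which its call begins.
- order.close_job(): hands the job in, once; it reports no verdict.
The state is a dict: "time_s": time; "joints": joint angles; "qd": joint speeds; "joint_torque": joint torques, N m; "tcp_pos": TCP position; "eef_rot": TCP orientation; "contact_force": force on the tool from outside, world axes, zero at the start; "moment": the same for the moment, N m; "gripper_width": finger opening in m.
Only numpy, scipy, OpenCV 4.12 (cv2) and the standard library are available. Lean on these libraries where they do the work, as an engineer would, in place of code of your own. Each camera call takes 0.05 s, during which the arm holds its last target.

TASK

The sherd on the ratchet turntable is photographed once per notch, and the last picture has to be taken again. With a fingertip, tip the pawl's thumb lever over so that the pawl is lifted off the wheel and stays thrown back; push the wheel back, clockwise seen from above, by just one notch with a finger against one of its upright pins; then tip the lever over again so that the pawl drops fully into the new notch. Do it gently, grip and lift nothing, do not touch the sherd, and leave the other things on the desk where they are.

Things in the scene. Friction and masses are not known exactly. Their poses are not given: they have to be found in the camera images.
- turntable: grey foot of the ratchet turntable, fixed to the desk; origin on the desk under the wheel's centre, z up; its -x points from the centre to the pawl, roughly towards the robot. The steel wheel on it (240 mm diameter) has 24 saw teeth on the top of its outer rim: radius 100 to 120 mm, roots at height 44 mm, tips at 52 mm; one notch = 15 degrees (0.262 rad)
- platter_center (a point): centre of the top of the aluminium platter that turns with the wheel, inside the teeth: radius 98 mm, height 58 mm; a 2 mm black mat of radius 68 mm lies in its middle and four push pins stand near its edge. The wheel rubs: about 1.7 N against a pin turns it, and it stays where it is left
- wheel (a joint): turn of the wheel (rad), positive anticlockwise seen from above (forward). 0 = tooth just against the pawl in the starting notch, -0.262 = just against it one notch back; starts at 0 to 0.03. The pawl, while down, stops it from turning backward; forward the teeth ride under the pawl. At -0.262 to -0.22 the pawl can drop to within 2 mm of the bottom
- pawl (a joint): tilt of the pawl (rad): 0 = nose at the bottom of a notch, about 0.18 = nose on a tooth tip, 1.0 = thrown back on its stop. Worked by gravity alone: it tips over at about 0.6, falling shut below and open above. Very light (under 1 N at the knob). Its first lift may nudge the wheel a few hundredths of a radian forward
- pawl_pivot (a point): point on the pawl's pivot axis (along the turntable's x) at the thumb lever; in the turntable's frame x -150 mm, y +44 mm, height 60 mm. On the wheel side of it stands the bearing post, 12 mm thick along x, 24 mm wide, 72 mm high. Beyond the post, 113 mm from the wheel's centre line, the pawl's beak reaches 44 mm towards -y; thrown back it stands about 40 mm above the pivot
- pawl_knob (a point): centre of the black ball (17 mm diameter) on the pawl's thumb lever, a 7 mm rod rising 52 mm from the pivot. Pawl down: it leans 21 mm to the turntable's -y side of the pivot, ball at height 107 mm. Thrown back: 29 mm to the +y side, height 103 mm. Pushing the lever towards the turntable's +y lifts the pawl, towards -y drops it
- pin0 (a point): top centre of a steel push pin of 9 mm diameter that stands 26 mm above the platter (top at height 84 mm), 86 mm from the wheel's centre, at 45 degrees anticlockwise from the turntable's x axis when the wheel is at 0; it turns with the wheel
- pin1 (a point): the same kind of pin, at 135 degrees (beside the pawl's pivot)
- pin2 (a point): the same kind of pin, at 225 degrees (on the other side of the pawl, free all round)
- pin3 (a point): the same kind of pin, at 315 degrees
- sherd_center (a point): centre of the small flat pottery sherd (71 x 68 x 17 mm) lying loose on the platter's mat, near the wheel's centre; not to be touched
- clamp_near: bystander: black spring clamp, 158 x 115 x 26 mm, lying on the desk; origin under its middle
- sherd_b1: bystander: broad light sherd, 106 x 105 x 20 mm, on the desk; origin under its middle
- sherd_m3: bystander: dark sherd, 99 x 89 x 19 mm, on the desk; origin under its middle
There are look-alikes about, which are no part of the job. Leave any purple look-alike of the part that bears sherd_center alone.

How it is judged:
By the outcome, as a careful person would: the job done as asked, in the order asked, and still so for the second after the job is handed in, with the robot touching nothing.
It also fails if it takes over 64 s, if anything falls off the work surface, if the arm or the gripper's body presses on something with over 40 N, if the wrist force passes 120 N, or if a joint passes its speed limit or range.

## Working session

There is one attempt and no reset: what is moved stays moved. The work goes in short steps, Python scripts to look and compute and a shell command to move; the robot and the scene stay as the last step left them, time stands still between calls to the robot, and variables do not carry over. Pictures are saved under pics/ and viewed, and the job is handed in when it is done.

```bash
mkdir -p pics; python3 - <<'E'
from plant import r,viewer
import cv2
print(r.get_state(), r.hold_point_z)
for n in("side","top"):
    c=viewer.capture(n); cv2.imwrite(f"pics/{n}0.png",c["pixels"]); print(n,c["fx"],c["fy"],c["cx"],c["cy"],c["rvec"],c["tvec"])
E
```

```text
{'time_s': 0.0, 'joints': array([ 8.65794543e+01,  2.05907845e+01,  6.32969367e-01, -2.00781561e-02,
       -7.01377127e+01, -1.65081595e+01]), 'qd': array([ 0.08084583,  0.02766075, -0.03770067, -0.01939845, -0.02251098,
       -0.06915767]), 'joint_torque': array([-2.18263383e-03, -5.82717276e+01,  2.93053025e+01,  6.99723065e+00,
        6.76953845e-03, -1.62989627e-04]), 'tcp_pos': array([0.22990227, 0.63403446, 0.18942413]), 'eef_rot': array([  95.33291608,   89.90262469, -104.6026266 ]), 'contact_force': array([-0.5801611 , -0.57645359,  0.50805926]), 'moment': array([-0.02784787,  0.04869605, -0.05783114]), 'gripper_width': 0.08740264100123693} 0.0188
side 439.96783022422755 439.96783022422755 254.39996585968706 196.12351744969342 [ 1.92212575 -0.30940389  0.24575246] [-0.53739347  0.13515698  1.20954139]
top 418.3742067313998 418.3742067313998 257.19135673159786 195.18540369227063 [ 2.16417552 -2.04745556  0.23160877] [-0.06773111  0.5378809   1.05576739]
```

View pics/side0.png

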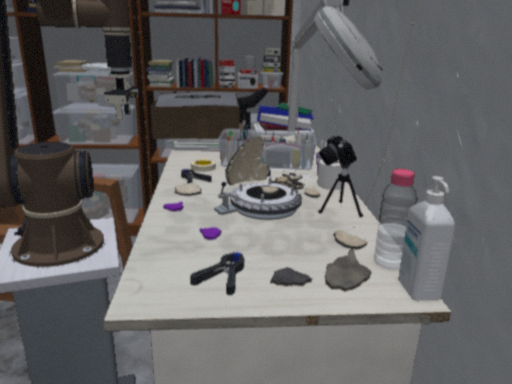

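View pics/top0.png

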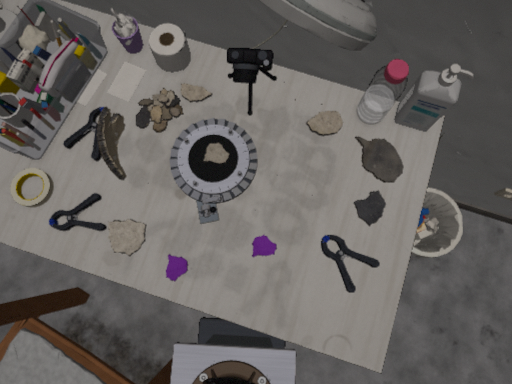

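```bash
cat > h.py <<'E'
import numpy as np, cv2
from plant import r,viewer
def cam(n):
    c=viewer.capture(n); c["R"]=cv2.Rodrigues(np.array(c["rvec"],float))[0]; c["t"]=np.array(c["tvec"],float).ravel(); return c
def proj(c,P):
    p=c["R"]@np.array(P,float)+c["t"]; return np.array([c["fx"]*p[0]/p[2]+c["cx"],c["fy"]*p[1]/p[2]+c["cy"]])
def ray_z(c,u,v,z):
    d=c["R"].T@np.array([(u-c["cx"])/c["fx"],(v-c["cy"])/c["fy"],1]); o=-c["R"].T@c["t"]
    return o+d*(z-o[2])/d[2]
def unp(c,u,v):
    z=c["depth"][int(v),int(u)]; return c["R"].T@(np.array([(u-c["cx"])/c["fx"]*z,(v-c["cy"])/c["fy"]*z,z])-c["t"])
def crop(c,name,u0,v0,u1,v1,s):
    im=c["pixels"][v0:v1,u0:u1]; cv2.imwrite(name,cv2.resize(im,None,fx=s,fy=s,interpolation=cv2.INTER_CUBIC))
E
python3 - <<'E'
from h import *
c=cam("top"); crop(c,"pics/t1.png",160,110,270,230,5)
print(-c["R"].T@c["t"])
for u,v in [(213,158)]: print(ray_z(c,u,v,.06),unp(c,u,v))
c=cam("side"); crop(c,"pics/s1.png",200,160,320,230,6)
print(-c["R"].T@c["t"])
E
```

```text
[ 0.29966826 -0.04348246  1.14754362]
[0.63707886 0.0875502  0.06      ] [0.6337236  0.08624719 0.07081469]
[ 0.13920957 -1.19206063  0.57416172]
```

View pics/t1.png

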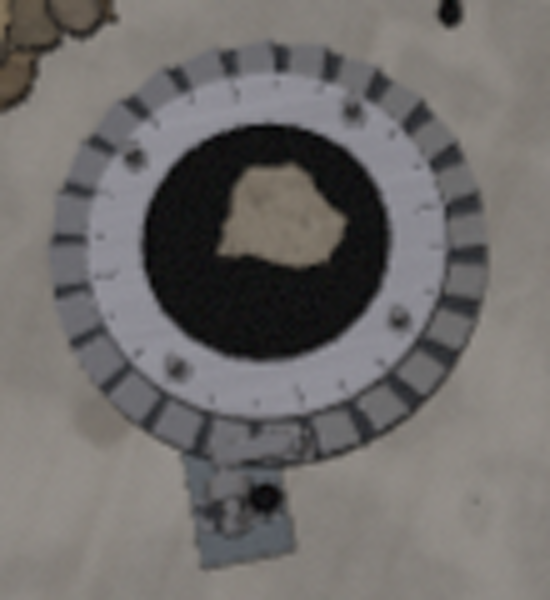

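View pics/s1.png

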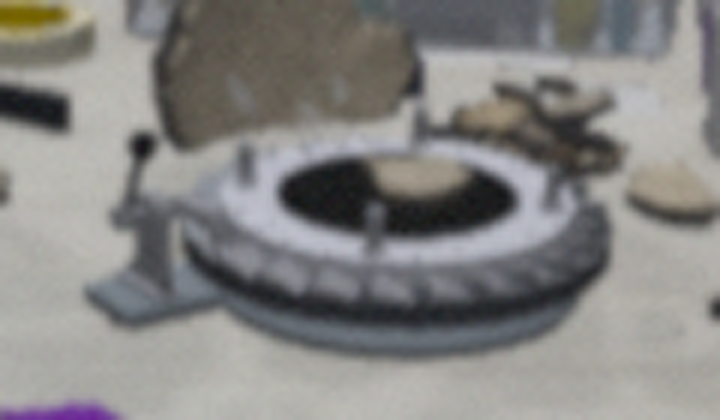

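```bash
python3 - <<'E'
from h import *
c=cam("top"); s=cam("side")
f=lambda x,y,k,u0,v0:(u0+(x+.5)/k-.5,v0+(y+.5)/k-.5)
P=np.array([ray_z(c,*f(x,y,5,160,110),.084) for x,y in [(135,157),(352,111),(400,318),(178,368)]])
print(P)
m=P.mean(0);print("centre",m)
d=P-m;print(np.hypot(d[:,0],d[:,1]),np.degrees(np.arctan2(d[:,1],d[:,0])))
B=ray_z(c,*f(265,497,5,160,110),.109);print("ball",B, B-m)
ub=f(142,146,6,200,160); 
# triangulate ball
def tri(a,b):
    P1=lambda c:np.array([[c["fx"],0,c["cx"]],[0,c["fy"],c["cy"]],[0,0,1]])@np.c_[c["R"],c["t"]]
    X=cv2.triangulatePoints(P1(c),P1(s),np.array(a,float).reshape(2,1),np.array(b,float).reshape(2,1)).ravel();return X[:3]/X[3]
print("tri ball",tri(f(265,497,5,160,110),ub))
for (a,b) in [((400,318),(376,205)),((178,368),(246,150)),((135,157),(420,97)),((352,111),(556,173))]:
    print(tri(f(*a,5,160,110),f(*b,6,200,160)))
E
```

```text
[[0.67304148 0.15885606 0.084     ]
 [0.70574078 0.04469395 0.084     ]
 [0.59190227 0.01153093 0.084     ]
 [0.55826047 0.12580708 0.084     ]]
centre [0.63223625 0.085222   0.084     ]
[0.08418456 0.08393711 0.08400716 0.08437751] [  61.00642599  -28.87094397 -118.6935948   151.24965775]
ball [0.48779895 0.07224854 0.109     ] [-0.1444373  -0.01297347  0.025     ]
tri ball [0.48781452 0.07235894 0.10822191]
[0.59419637 0.01072438 0.08604881]
[0.56082792 0.12607398 0.08025264]
[0.67418546 0.15672    0.09095084]
[0.71083829 0.04401494 0.08022804]
```

```bash
cat > fit.py <<'E'
from h import *
def R2(a): return np.array([[np.cos(a),-np.sin(a),0],[np.sin(a),np.cos(a),0],[0,0,1]])
def model(cx,cy,yaw,wh):
    T=lambda p:R2(yaw)@np.array(p,float)+[cx,cy,0]
    d={}
    for i in range(4):
        a=np.radians(45+90*i)+wh; d[f"pin{i}"]=T([.086*np.cos(a),.086*np.sin(a),.084]); d[f"pinb{i}"]=T([.086*np.cos(a),.086*np.sin(a),.058])
    d["ball"]=T([-.150,.023,.107]); d["ballo"]=T([-.150,.073,.103]); d["piv"]=T([-.150,.044,.060])
    return d,T
def draw(c,name,box,k,par):
    u0,v0,u1,v1=box
    im=cv2.resize(c["pixels"][v0:v1,u0:u1],None,fx=k,fy=k,interpolation=cv2.INTER_CUBIC)
    d,T=model(*par)
    q=lambda P:tuple(int(round(x)) for x in (proj(c,P)-[u0,v0]+.5)*k-.5)
    for n,P in d.items(): cv2.drawMarker(im,q(P),(0,0,255) if 'b' not in n else (0,200,0),cv2.MARKER_CROSS,10,1)
    for rr,z in [(.068,.060),(.098,.058),(.120,.044)]:
        pts=np.array([q(T([rr*np.cos(a),rr*np.sin(a),z])) for a in np.linspace(0,2*np.pi,80)]); cv2.polylines(im,[pts],False,(255,200,0),1)
    cv2.imwrite(name,im)
E
python3 - <<'E'
from fit import *
from scipy.optimize import least_squares
c=cam("top"); s=cam("side")
f=lambda x,y,k,u0,v0:np.array((u0+(x+.5)/k-.5,v0+(y+.5)/k-.5))
obt={"pin0":(135,157),"pin3":(352,111),"pin2":(400,318),"pin1":(178,368),"ball":(265,497)}
obs={"pin0":(420,97),"pin3":(556,173),"pin2":(376,205),"pin1":(246,150),"ball":(142,146)}
def res(p):
    d,T=model(*p[:4]); o=[]
    for n in obt:
        o+=list(proj(c,d[n])-f(*obt[n],5,160,110)-p[4:6]); o+=list(proj(s,d[n])-f(*obs[n],6,200,160)-p[6:8])
    o+=list(.3*p[4:])
    o+=list(proj(c,T([0,0,.06]))-f(266.5,242,5,160,110)-p[4:6])
    return o
r_=least_squares(res,[.633,.085,.27,0,0,0,0,0]); print(r_.x, np.degrees(r_.x[2:4])); print(np.round(r_.fun,2))
draw(c,"pics/t2.png",(160,110,270,230),5,r_.x[:4]); draw(s,"pics/s2.png",(200,160,320,230),6,r_.x[:4])
E
```

```text
[ 0.63945136  0.08554955  0.24283422  0.04030365  0.24936384 -1.8384519
  0.32542386  0.13275206] [13.91337607  2.30922876]
[-0.75 -0.96  0.07  1.46  0.18 -1.32 -0.12 -1.05  0.41 -0.38  0.07  0.61
 -0.49 -0.33  0.1  -1.28  0.02  1.79 -0.09  0.27  0.07 -0.55  0.1   0.04
  0.65  1.04]
```

View pics/t2.png

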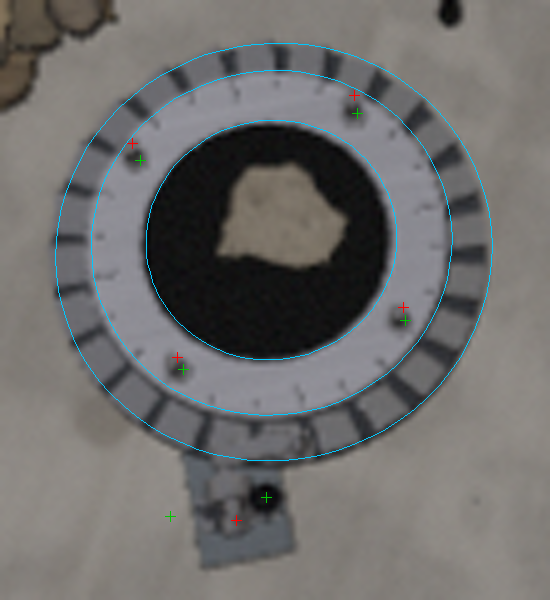

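View pics/s2.png

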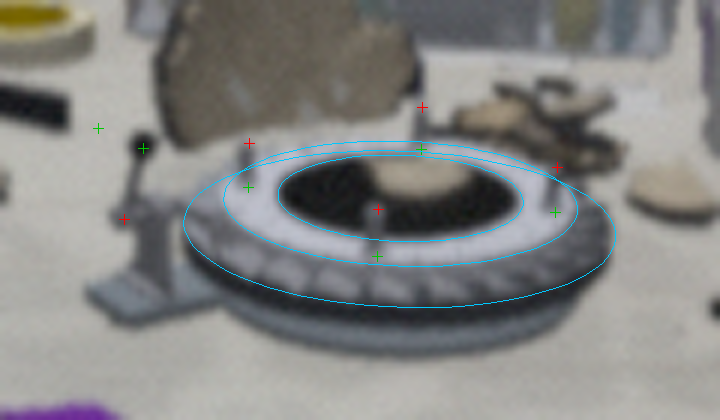

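```bash
python3 - <<'E'
from fit import *
from scipy.optimize import least_squares
c=cam("top"); s=cam("side")
f=lambda x,y,k,u0,v0:np.array((u0+(x+.5)/k-.5,v0+(y+.5)/k-.5))
obt={"pinb0":(137,160),"pinb3":(354,114),"pinb2":(400,320),"pinb1":(180,370),"ball":(265,497)}
obs={"pin0":(420,100),"pin3":(556,170),"pin2":(376,205),"pin1":(246,148),"ball":(142,146)}
def res(p):
    d,T=model(*p[:4]); o=[]
    for n in obt: o+=list(proj(c,d[n])-f(*obt[n],5,160,110)-p[4:6])
    for n in obs: o+=list(proj(s,d[n])-f(*obs[n],6,200,160)-p[6:8])
    o+=list(.7*p[4:])
    o+=list(proj(c,T([0,0,.06]))-f(266.5,242,5,160,110)-p[4:6])
    return o
r_=least_squares(res,[.633,.085,.27,0,0,0,0,0]); print(r_.x, np.degrees(r_.x[2:4])); print(np.round(r_.fun,2))
d,T=model(*r_.x[:4])
for n in d: print(n,d[n].round(4))
draw(c,"pics/t3.png",(160,110,270,230),5,r_.x[:4]); draw(s,"pics/s3.png",(200,160,320,230),6,r_.x[:4])
# height map
print([ (u,v,unp(c,u,v).round(3)) for u,v in [(112,145),(105,125),(120,170),(112,115)]])
E
```

```text
[ 0.63887174  0.08742212  0.25019046  0.03229665  0.02618138 -0.05201153
 -0.00166028  0.04870061] [14.3348576   1.85046184]
[-0.11  0.11 -0.14 -0.04  0.23  0.25 -0.06  0.06 -0.07  0.17  0.06  0.89
 -0.18 -0.63 -0.    0.51  0.09 -1.03  0.03  0.29  0.02 -0.04 -0.    0.03
  0.17 -0.58]
pin0 [0.6803 0.1628 0.084 ]
pinb0 [0.6803 0.1628 0.058 ]
pin1 [0.5635 0.1289 0.084 ]
pinb1 [0.5635 0.1289 0.058 ]
pin2 [0.5974 0.0121 0.084 ]
pinb2 [0.5974 0.0121 0.058 ]
pin3 [0.7142 0.046  0.084 ]
pinb3 [0.7142 0.046  0.058 ]
ball [0.4878 0.0726 0.107 ]
ballo [0.4755 0.121  0.103 ]
piv [0.4826 0.0929 0.06  ]
[(112, 145, array([0.666, 0.374, 0.036])), (105, 125, array([0.685, 0.361, 0.138])), (120, 170, array([0.597, 0.345, 0.032])), (112, 115, array([ 0.771,  0.401, -0.002]))]
```

View pics/t3.png

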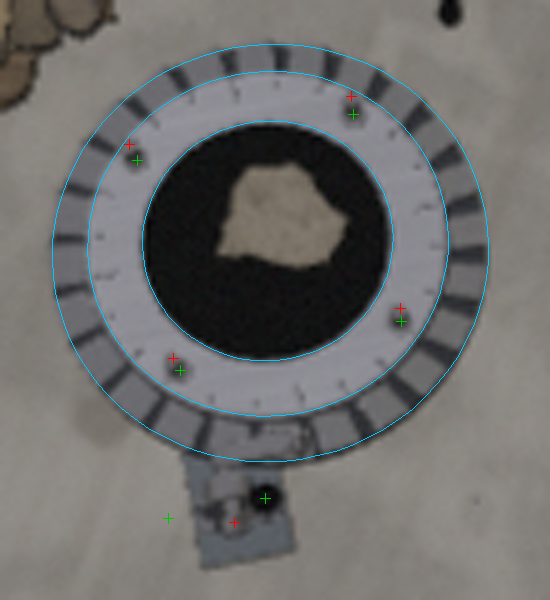

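View pics/s3.png

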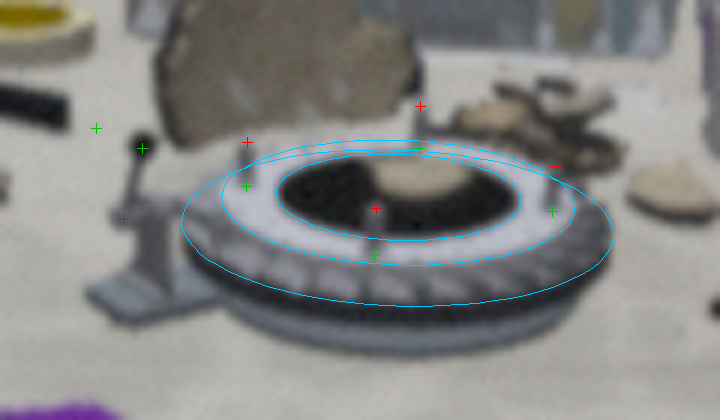

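```bash
cat > mv.py <<'E'
import numpy as np, sys
from scipy.spatial.transform import Rotation as Ro
from plant import r
CX,CY,YAW=.6389,.0874,np.radians(14.33)
def W(p): x,y,z=p; return np.array([CX+np.cos(YAW)*x-np.sin(YAW)*y,CY+np.sin(YAW)*x+np.cos(YAW)*y,z])
def toT(w): d=np.array(w)-[CX,CY,0]; return np.array([np.cos(YAW)*d[0]+np.sin(YAW)*d[1],-np.sin(YAW)*d[0]+np.cos(YAW)*d[1],d[2]])
s=r.get_state(); A=Ro.from_euler("xyz",s["eef_rot"],degrees=True); M=A.as_matrix()
print("t",s["time_s"],"tcp",s["tcp_pos"].round(4),"inT",toT(s["tcp_pos"]).round(4),"F",s["contact_force"].round(2),"w",round(s["gripper_width"],4),"j",s["joints"].round(1))
print("tool axes in T frame:\n",np.array([[np.cos(YAW),np.sin(YAW),0],[-np.sin(YAW),np.cos(YAW),0],[0,0,1]])@M.round(3))
def shift(pT): return (M.T@(W(pT)-s["tcp_pos"])).round(4)
for a in sys.argv[1:]:
    p=list(map(float,a.split(","))); print(p,"shift tool",shift(p),"world",W(p).round(3))
# desired orientation: tool x down, tool y = +-T y
for sg in(1,-1):
    y=sg*np.array([-np.sin(YAW),np.cos(YAW),0]); x=np.array([0,0,-1.]); D=np.c_[x,y,np.cross(x,y)]
    print(sg,"rotvec tool",np.degrees((A.inv()*Ro.from_matrix(D)).as_rotvec()).round(2))
E
python3 mv.py -.15,-.04,.19 -.15,-.04,.096
```

```text
t 0.5 tcp [0.23   0.6346 0.1903] inT [-0.2607  0.6313  0.1903] F [ 0.    0.53 -0.26] w 0.0878 j [ 86.6  20.5   0.7  -0.  -70.1 -16.5]
tool axes in T frame:
 [[ 0.         -0.56304619 -0.82635343]
 [ 0.         -0.82635343  0.56304619]
 [-1.          0.          0.        ]]
[-0.15, -0.04, 0.19] shift tool [ 3.000e-04  4.926e-01 -4.694e-01] world [0.503 0.012 0.19 ]
[-0.15, -0.04, 0.096] shift tool [ 0.0943  0.4926 -0.4694] world [0.503 0.012 0.096]
1 rotvec tool [145.74  -0.    -0.  ]
-1 rotvec tool [-34.26   0.    -0.  ]
```

```bash
python3 -m creep '[{"ty":0.033,"tz":-0.031,"tx":-0.008,"ax":-6.9,"fingers":0},{"ty":0.066,"tz":-0.062,"tx":-0.016,"ax":-13.7,"fingers":0},{"ty":0.1,"tz":-0.095,"tx":-0.02,"ax":-20.6,"fingers":0},{"ty":0.133,"tz":-0.126,"tx":-0.03,"ax":-27.4,"fingers":0},{"ty":0.166,"tz":-0.157,"tx":-0.03,"ax":-34.26,"fingers":0}]'; python3 mv.py -.15,-.04,.19 -.15,-.04,.096
```

```text
t 0.5 tcp [0.23   0.6346 0.1903] inT [-0.2607  0.6313  0.1903] F [ 0.    0.53 -0.26] w 0.0878 j [ 86.6  20.5   0.7  -0.  -70.1 -16.5]
tool axes in T frame:
 [[ 0.         -0.56304619 -0.82635343]
 [ 0.         -0.82635343  0.56304619]
 [-1.          0.          0.        ]]
[-0.15, -0.04, 0.19] shift tool [ 3.000e-04  4.926e-01 -4.694e-01] world [0.503 0.012 0.19 ]
[-0.15, -0.04, 0.096] shift tool [ 0.0943  0.4926 -0.4694] world [0.503 0.012 0.096]
1 rotvec tool [145.74  -0.    -0.  ]
-1 rotvec tool [-34.26   0.    -0.  ]invalid input
```

```bash
python3 -m creep '[{"ax":-6.9,"ay":0,"az":0,"tx":-0.008,"ty":0.033,"tz":-0.031,"fingers":0.0}]' 10; echo rc $?
```

```text
time_s: 0.6
tcp_pos: [0.2466, 0.5948, 0.1957]
eef_rot: [93.6, 89.8, -99.3]
contact_force: [1.6, -1.3, 0.8]
gripper_width: 0.0839
rc 0
```

```bash
python3 -m creep '[{"ax":-6.9,"ty":0.033,"tz":-0.031},{"ax":-13.7,"ty":0.066,"tz":-0.062}]'; echo rc $?
```

```text
rc 1invalid input
```

```bash
python3 mv.py -.15,-.04,.22; python3 -m creep '[{"ax":-6.9,"ay":0,"az":0,"tx":-0.008,"ty":0.033,"tz":-0.031,"fingers":0.0},{"ax":-13.7,"ay":0,"az":0,"tx":-0.016,"ty":0.066,"tz":-0.062,"fingers":0.0},{"ax":-20.6,"ay":0,"az":0,"tx":-0.02,"ty":0.1,"tz":-0.094,"fingers":0.0},{"ax":-27.3,"ay":0,"az":0,"tx":-0.02,"ty":0.133,"tz":-0.125,"fingers":0.0}]'; python3 mv.py -.15,-.04,.22
```

```text
t 0.6 tcp [0.2466 0.5948 0.1957] inT [-0.2545  0.5887  0.1957] F [ 1.6  -1.34  0.81] w 0.0839 j [ 84.8  17.6  -2.9  -0.  -69.7  -7.7]
tool axes in T frame:
 [[-7.42519063e-04 -4.57380334e-01 -8.89470196e-01]
 [-2.90665881e-03 -8.89470196e-01  4.57380334e-01]
 [-1.00000000e+00  3.00000000e-03  0.00000000e+00]]
[-0.15, -0.04, 0.22] shift tool [-0.0228  0.5115 -0.3802] world [0.503 0.012 0.22 ]
1 rotvec tool [ 1.5281e+02 -2.2000e-01 -4.0000e-02]
-1 rotvec tool [-27.19   0.03  -0.16]
time_s: 1.0
tcp_pos: [0.3406, 0.4339, 0.2194]
eef_rot: [-131.6, 89.9, 63.0]
contact_force: [1.1, 1.0, -0.5]
gripper_width: 0.0533
t 1.0 tcp [0.3406 0.4339 0.2194] inT [-0.2033  0.4096  0.2194] F [ 1.1   0.97 -0.5 ] w 0.0533 j [ 72.2   7.8 -12.5   0.  -69.5  32.3]
tool axes in T frame:
 [[ 1.46389898e-03  4.57318914e-03 -1.00025351e+00]
 [ 1.69026619e-03 -1.00025351e+00 -4.57318914e-03]
 [-1.00000000e+00 -1.00000000e-03 -1.00000000e-03]]
[-0.15, -0.04, 0.22] shift tool [-0.0012  0.4498 -0.0513] world [0.503 0.012 0.22 ]
1 rotvec tool [-1.7974e+02 -1.2000e-01 -1.1000e-01]
-1 rotvec tool [ 0.26 -0.07  0.08]
```

```bash
python3 -m creep '[{"ax":0,"ay":0,"az":0,"tx":0,"ty":0.048,"tz":-0.006,"fingers":0.0},{"ax":0,"ay":0,"az":0,"tx":0,"ty":0.096,"tz":-0.012,"fingers":0.0},{"ax":0,"ay":0,"az":0,"tx":0,"ty":0.144,"tz":-0.018,"fingers":0.0},{"ax":0,"ay":0,"az":0,"tx":0,"ty":0.192,"tz":-0.024,"fingers":0.0},{"ax":0,"ay":0,"az":0,"tx":0,"ty":0.24,"tz":-0.03,"fingers":0.0}]';python3 -m creep '[{"ax":0,"ay":0,"az":0,"tx":0,"ty":0.048,"tz":-0.005,"fingers":0.0},{"ax":0,"ay":0,"az":0,"tx":0,"ty":0.096,"tz":-0.01,"fingers":0.0},{"ax":0,"ay":0,"az":0,"tx":0,"ty":0.144,"tz":-0.015,"fingers":0.0},{"ax":0,"ay":0,"az":0,"tx":0,"ty":0.192,"tz":-0.02,"fingers":0.0},{"ax":0,"ay":0,"az":0,"tx":0,"ty":0.2,"tz":-0.02,"fingers":0.0}]'; python3 mv.py -.15,-.04,.22 -.15,-.04,.096
```

```text
time_s: 1.5
tcp_pos: [0.4283, 0.2082, 0.2189]
eef_rot: [-146.9, 89.9, 47.4]
contact_force: [1.8, 0.0, -0.9]
gripper_width: 0.0135
time_s: 2.0
tcp_pos: [0.4975, 0.0172, 0.2184]
eef_rot: [75.7, 90.0, -90.2]
contact_force: [-0.1, 0.1, -0.2]
gripper_width: 0.0005
t 2.0 tcp [0.4975 0.0172 0.2184] inT [-0.1544 -0.033   0.2184] F [-0.13  0.1  -0.22] w 0.0005 j [ 24.7   2.6 -18.6   0.  -68.9  79.3]
tool axes in T frame:
 [[-2.47506354e-04 -4.64180000e-03 -9.99963726e-01]
 [-9.68886270e-04 -9.99963726e-01  4.64180000e-03]
 [-1.00000000e+00  1.00000000e-03  0.00000000e+00]]
[-0.15, -0.04, 0.22] shift tool [-0.0016  0.007  -0.0044] world [0.503 0.012 0.22 ]
[-0.15, -0.04, 0.096] shift tool [ 0.1224  0.0069 -0.0045] world [0.503 0.012 0.096]
1 rotvec tool [ 1.7971e+02 -5.0000e-02 -1.0000e-02]
-1 rotvec tool [-0.29  0.01 -0.03]
```

```bash
python3 -m creep '[{"ax":0,"ay":0,"az":0,"tx":0.04,"ty":0.003,"tz":-0.002,"fingers":0.0},{"ax":0,"ay":0,"az":0,"tx":0.08,"ty":0.003,"tz":-0.002,"fingers":0.0},{"ax":0,"ay":0,"az":0,"tx":0.11,"ty":0.003,"tz":-0.002,"fingers":0.0},{"ax":0,"ay":0,"az":0,"tx":0.12,"ty":0.003,"tz":-0.002,"fingers":0.0},{"ax":0,"ay":0,"az":0,"tx":0.12,"ty":0.003,"tz":-0.002,"fingers":0.0}]'; python3 mv.py -.15,-.04,.096; python3 - <<'E'
from fit import *
c=cam("top"); crop(c,"pics/t4.png",150,110,270,230,5)
c=cam("side"); crop(c,"pics/s4.png",190,130,320,230,6)
E
```

```text
time_s: 2.5
tcp_pos: [0.4987, 0.0187, 0.0976]
eef_rot: [11.9, 89.9, -153.8]
contact_force: [-0.1, -0.6, 0.4]
gripper_width: 0.0005
t 2.5 tcp [0.4987 0.0187 0.0976] inT [-0.1528 -0.0319  0.0976] F [-0.11 -0.59  0.37] w 0.0005 j [ 24.7   8.9 -28.4   0.  -52.8  79.5]
tool axes in T frame:
 [[-2.18527889e-03 -5.18748569e-04 -9.99984865e-01]
 [-4.73873562e-04 -9.99984865e-01  5.18748569e-04]
 [-1.00000000e+00  1.00000000e-03  2.00000000e-03]]
[-0.15, -0.04, 0.096] shift tool [ 0.0016  0.0081 -0.0028] world [0.503 0.012 0.096]
1 rotvec tool [ 1.7996e+02 -5.0000e-02 -2.2000e-01]
-1 rotvec tool [-0.04  0.14 -0.03]
```

View pics/t4.png

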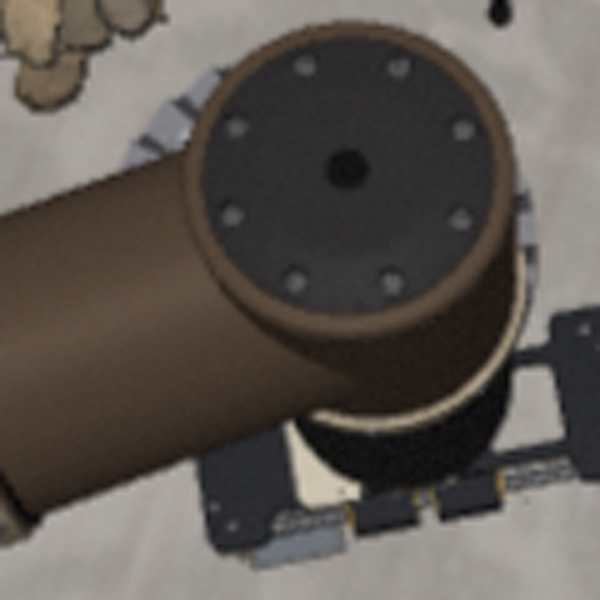

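View pics/s4.png

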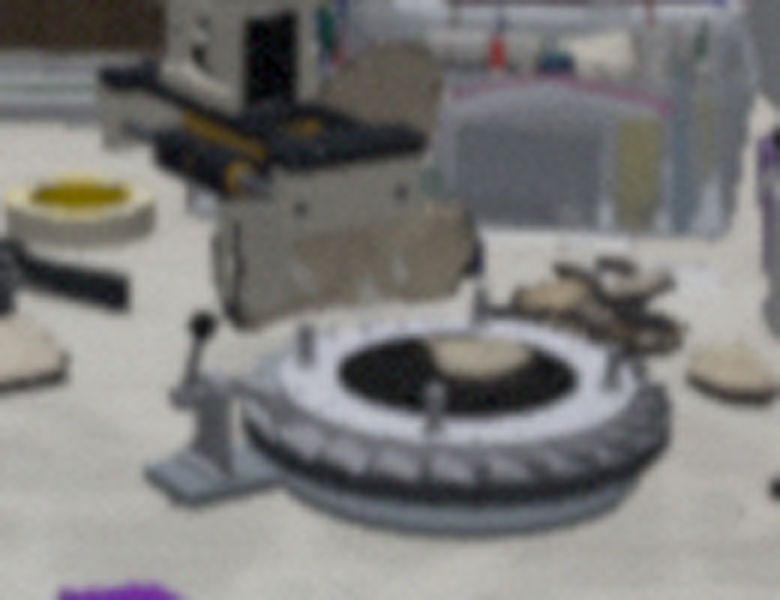

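```bash
python3 - <<'E'
from fit import *
s=r.get_state()
c=cam("top"); print(proj(c,s["tcp_pos"])); cv2.imwrite("pics/t5.png",c["pixels"])
print(unp(c,235,190),unp(c,210,215),unp(c,262,185))
c=cam("side"); p=proj(c,s["tcp_pos"]); print(p,(p-[190,130])*6);cv2.imwrite("pics/s5.png",cv2.resize(c["pixels"],(768,576)))
print(unp(c,240,160),unp(c,250,175))
E
```

```text
[234.09195701 205.93195618]
[ 0.45474427 -0.00310734  0.47766258] [0.4538542  0.06474583 0.21909721] [ 0.52395647 -0.04821438  0.24260628]
[231.90917225 191.74033548] [251.4550335  370.44201285]
[ 0.49278041 -0.08251734  0.23052704] [0.68132924 0.37610333 0.02345886]
```

View pics/t5.png

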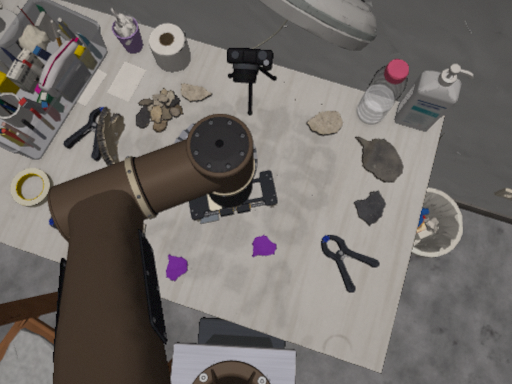

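View pics/s5.png

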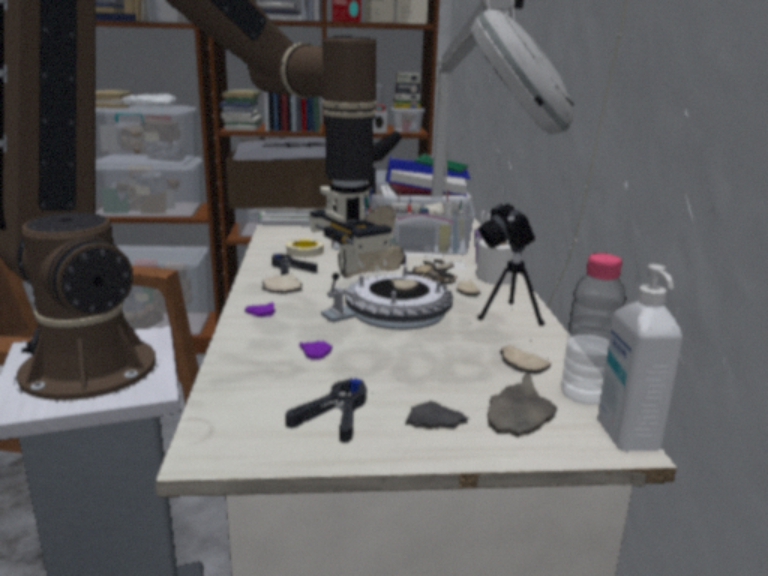

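```bash
python3 - <<'E'
from fit import *
c=cam("side"); 
box=(200,130,290,215);u0,v0,u1,v1=box
d=c["depth"][v0:v1,u0:u1]
im=cv2.resize(c["pixels"][v0:v1,u0:u1],None,fx=6,fy=6,interpolation=cv2.INTER_CUBIC); cv2.imwrite("pics/s6.png",im)
m=cv2.applyColorMap((np.clip((d-1.0)/.8,0,1)*255).astype(np.uint8),cv2.COLORMAP_JET); cv2.imwrite("pics/d6.png",cv2.resize(m,None,fx=6,fy=6,interpolation=cv2.INTER_NEAREST))
for v in range(150,200,5): print(v,[tuple(unp(c,u,v).round(2)) for u in (222,228,232,240,248)])
E
```

```text
150 [(np.float64(0.47), np.float64(0.03), np.float64(0.23)), (np.float64(0.48), np.float64(-0.01), np.float64(0.24)), (np.float64(0.49), np.float64(-0.03), np.float64(0.24)), (np.float64(0.52), np.float64(0.0), np.float64(0.24)), (np.float64(0.53), np.float64(-0.03), np.float64(0.24))]
155 [(np.float64(0.46), np.float64(0.0), np.float64(0.22)), (np.float64(0.48), np.float64(-0.01), np.float64(0.23)), (np.float64(0.49), np.float64(-0.02), np.float64(0.23)), (np.float64(0.49), np.float64(-0.08), np.float64(0.24)), (np.float64(0.52), np.float64(-0.08), np.float64(0.24))]
160 [(np.float64(0.46), np.float64(0.0), np.float64(0.21)), (np.float64(0.48), np.float64(-0.02), np.float64(0.21)), (np.float64(0.48), np.float64(-0.04), np.float64(0.22)), (np.float64(0.49), np.float64(-0.08), np.float64(0.23)), (np.float64(0.52), np.float64(-0.07), np.float64(0.23))]
165 [(np.float64(0.62), np.float64(0.59), np.float64(0.01)), (np.float64(0.49), np.float64(0.02), np.float64(0.19)), (np.float64(0.49), np.float64(-0.01), np.float64(0.19)), (np.float64(0.5), np.float64(-0.07), np.float64(0.21)), (np.flo
[... 1053 characters left out ...]
 np.float64(0.0)), (np.float64(0.14), np.float64(-1.19), np.float64(0.57)), (np.float64(0.61), np.float64(0.18), np.float64(0.06))]
190 [(np.float64(0.48), np.float64(0.08), np.float64(0.09)), (np.float64(0.57), np.float64(0.29), np.float64(0.0)), (np.float64(0.58), np.float64(0.29), np.float64(0.0)), (np.float64(0.56), np.float64(0.13), np.float64(0.06)), (np.float64(0.59), np.float64(0.13), np.float64(0.06))]
195 [(np.float64(0.14), np.float64(-1.19), np.float64(0.57)), (np.float64(0.51), np.float64(0.09), np.float64(0.06)), (np.float64(0.52), np.float64(0.08), np.float64(0.06)), (np.float64(0.55), np.float64(0.09), np.float64(0.06)), (np.float64(0.57), np.float64(0.08), np.float64(0.06))]
```

View pics/s6.png

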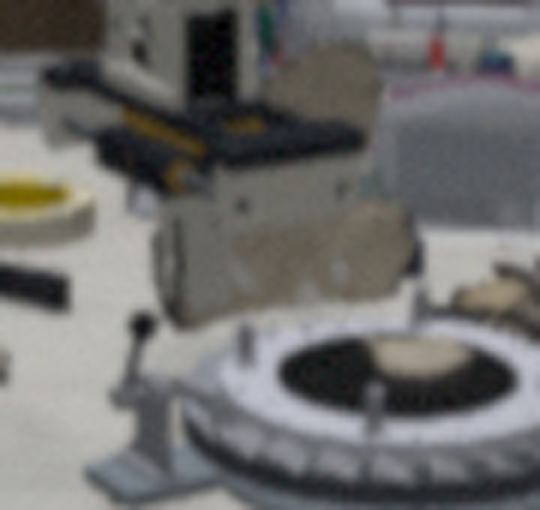

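View pics/d6.png

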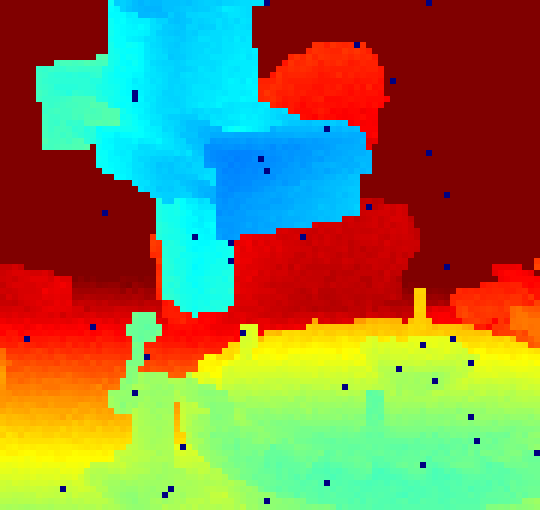

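```bash
cat > tip.py <<'E'
from fit import *
from mv import toT
c=cam("side"); s=r.get_state(); d=c["depth"]
print("expected px",proj(c,s["tcp_pos"]))
for u in range(224,242,2):
    o=[]
    for v in range(165,200):
        P=unp(c,u,v)
        if abs(P[1]-s["tcp_pos"][1])<.05 and abs(P[0]-s["tcp_pos"][0])<.04: o.append((v,P))
    if o: print(u,o[-1][0],o[-1][1].round(4),"T",toT(o[-1][1]).round(3))
c=cam("top")
E
python3 tip.py | grep -v tool
```

```text
t 2.75 tcp [0.5005 0.0193 0.1   ] inT [-0.151  -0.0318  0.1   ] F [0.09 0.62 0.02] w 0.0006 j [ 24.7   8.7 -28.3   0.  -52.8  79.6]
 [[ 3.15416516e-03 -5.18748569e-04 -9.99984865e-01]
 [ 2.26367207e-04 -9.99984865e-01  5.18748569e-04]
 [-1.00000000e+00  0.00000000e+00 -3.00000000e-03]]
expected px [231.85978067 191.7571853 ]
224 186 [0.4891 0.0686 0.1024] T [-0.15   0.019  0.102]
226 185 [0.4952 0.0671 0.1057] T [-0.144  0.016  0.106]
228 179 [0.489  0.023  0.1408] T [-0.161 -0.025  0.141]
230 181 [0.4922 0.0124 0.1377] T [-0.161 -0.036  0.138]
232 182 [0.4971 0.0075 0.1357] T [-0.157 -0.042  0.136]
234 197 [0.5217 0.0666 0.0625] T [-0.119  0.009  0.063]
236 199 [0.526  0.0588 0.0581] T [-0.116  0.     0.058]
238 199 [0.5337 0.0617 0.0562] T [-0.108  0.001  0.056]
```

```bash
python3 -m creep '[{"ax":0,"ay":0,"az":0,"tx":0.01,"ty":0.002,"tz":0,"fingers":0.0},{"ax":0,"ay":0,"az":0,"tx":0.02,"ty":0.004,"tz":0,"fingers":0.0},{"ax":0,"ay":0,"az":0,"tx":0.02,"ty":0.004,"tz":0,"fingers":0.0}]';python3 tip.py | grep -v tool; python3 - <<'E'
from h import *
c=cam("side"); crop(c,"pics/s7.png",205,150,265,215,10)
E
```

```text
time_s: 3.15
tcp_pos: [0.499, 0.0141, 0.0765]
eef_rot: [2.7, 89.8, -163.1]
contact_force: [-0.2, -0.6, -0.5]
gripper_width: 0.0002
t 3.15 tcp [0.499  0.0141 0.0765] inT [-0.1537 -0.0364  0.0765] F [-0.22 -0.58 -0.49] w 0.0002 j [ 24.2  10.4 -29.9  -0.  -49.9  80.1]
 [[-3.15416516e-03 -1.48763484e-03 -9.99737359e-01]
 [-2.26367207e-04 -9.99737359e-01  1.48763484e-03]
 [-1.00000000e+00  0.00000000e+00  3.00000000e-03]]
expected px [232.02263575 199.20055042]
224 185 [0.4877 0.0636 0.1076] T [-0.152  0.014  0.108]
226 176 [0.4839 0.0271 0.1495] T [-0.165 -0.02   0.15 ]
228 187 [0.4875 0.0176 0.1171] T [-0.164 -0.03   0.117]
230 189 [0.4915 0.0095 0.1131] T [-0.162 -0.039  0.113]
232 190 [ 0.4946 -0.0014  0.1134] T [-0.162 -0.05   0.113]
234 189 [ 0.5008 -0.0014  0.116 ] T [-0.156 -0.052  0.116]
236 199 [0.526  0.0587 0.0581] T [-0.116  0.     0.058]
238 199 [0.5337 0.0619 0.0561] T [-0.108  0.001  0.056]
```

View pics/s7.png

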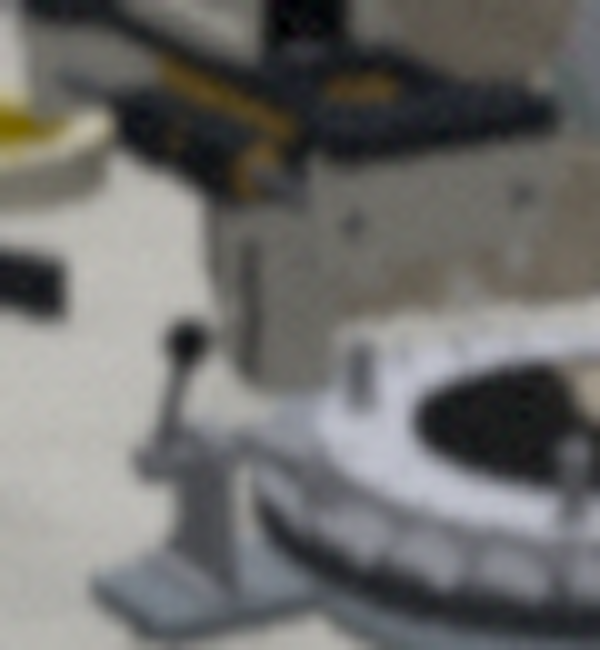

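```bash
python3 -m creep '[{"ax":0,"ay":0,"az":0,"tx":0.008,"ty":0,"tz":0,"fingers":0.0},{"ax":0,"ay":0,"az":0,"tx":0.016,"ty":0,"tz":0,"fingers":0.0},{"ax":0,"ay":0,"az":0,"tx":0.016,"ty":-0.008,"tz":0,"fingers":0.0},{"ax":0,"ay":0,"az":0,"tx":0.016,"ty":-0.016,"tz":0,"fingers":0.0},{"ax":0,"ay":0,"az":0,"tx":0.016,"ty":-0.02,"tz":0,"fingers":0.0}]';python3 tip.py | grep -v tool; python3 - <<'E'
from h import *
c=cam("side"); crop(c,"pics/s8.png",205,150,265,215,10)
E
```

```text
time_s: 3.8
tcp_pos: [0.4954, 0.0351, 0.0625]
eef_rot: [176.4, 90.0, 10.7]
contact_force: [-0.3, -0.2, 0.4]
gripper_width: 0.0011
t 3.8 tcp [0.4954 0.0351 0.0625] inT [-0.1519 -0.0151  0.0625] F [-0.32 -0.15  0.44] w 0.0011 j [ 26.8  11.1 -31.3   0.  -47.6  77.5]
 [[ 0.00000000e+00 -5.18748569e-04 -9.99984865e-01]
 [ 0.00000000e+00 -9.99984865e-01  5.18748569e-04]
 [-1.00000000e+00  0.00000000e+00  0.00000000e+00]]
expected px [228.83363422 201.28938608]
224 189 [0.4818 0.0425 0.1023] T [-0.163 -0.005  0.102]
226 199 [0.4999 0.0835 0.0515] T [-0.136  0.031  0.052]
228 198 [0.5066 0.0836 0.0543] T [-0.129  0.029  0.054]
230 192 [0.4935 0.0163 0.1007] T [-0.158 -0.033  0.101]
232 199 [0.5181 0.0769 0.0521] T [-0.12   0.02   0.052]
234 199 [0.5247 0.0762 0.0516] T [-0.113  0.017  0.052]
236 199 [0.5251 0.0559 0.0593] T [-0.118 -0.002  0.059]
238 199 [0.5334 0.0608 0.0566] T [-0.109  0.     0.057]
```

View pics/s8.png

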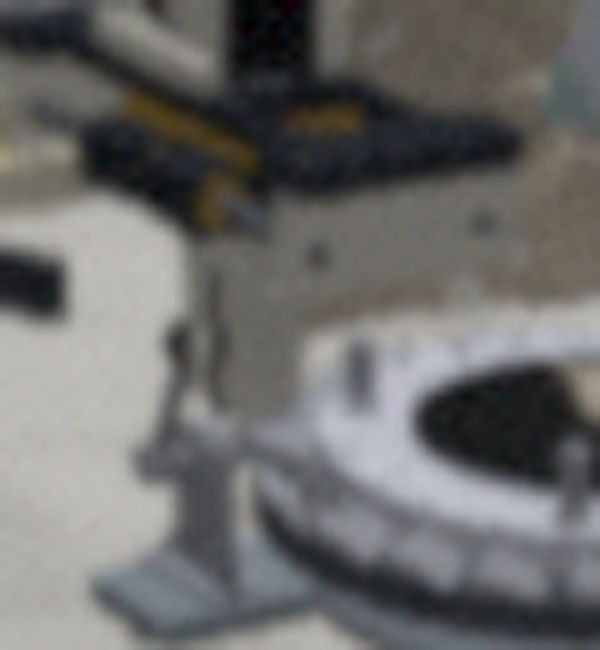

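```bash
python3 -m creep '[{"ax":0,"ay":0,"az":0,"tx":0.0,"ty":-0.004,"tz":0,"fingers":0.0},{"ax":0,"ay":0,"az":0,"tx":0.0,"ty":-0.008,"tz":0,"fingers":0.0},{"ax":0,"ay":0,"az":0,"tx":0.0,"ty":-0.012,"tz":0,"fingers":0.0},{"ax":0,"ay":0,"az":0,"tx":0.0,"ty":-0.016,"tz":0,"fingers":0.0},{"ax":0,"ay":0,"az":0,"tx":0,"ty":-0.02,"tz":0,"fingers":0.0}]';python3 tip.py | grep -v tool; python3 - <<'E'
from h import *
c=cam("side"); crop(c,"pics/s9.png",205,150,265,215,10)
E
```

```text
time_s: 4.45
tcp_pos: [0.4904, 0.0539, 0.0624]
eef_rot: [111.4, 90.0, -54.3]
contact_force: [-0.8, -0.5, 1.0]
gripper_width: 0.0004
t 4.45 tcp [0.4904 0.0539 0.0624] inT [-0.1521  0.0042  0.0624] F [-0.77 -0.48  1.01] w 0.0004 j [ 29.1  10.8 -31.7   0.  -47.5  75.1]
 [[ 0.00000000e+00 -5.18748569e-04 -9.99984865e-01]
 [ 0.00000000e+00 -9.99984865e-01  5.18748569e-04]
 [-1.00000000e+00  0.00000000e+00  0.00000000e+00]]
expected px [225.64713574 199.36112772]
224 199 [0.4963 0.0948 0.0476] T [-0.136  0.042  0.048]
226 199 [0.5014 0.0889 0.0493] T [-0.133  0.036  0.049]
228 199 [0.5077 0.0875 0.0492] T [-0.127  0.033  0.049]
230 196 [0.518  0.0995 0.0541] T [-0.114  0.042  0.054]
232 199 [0.5195 0.0816 0.0502] T [-0.117  0.024  0.05 ]
234 199 [0.5256 0.0793 0.0504] T [-0.112  0.02   0.05 ]
236 199 [0.5246 0.0543 0.06  ] T [-0.119 -0.004  0.06 ]
```

View pics/s9.png

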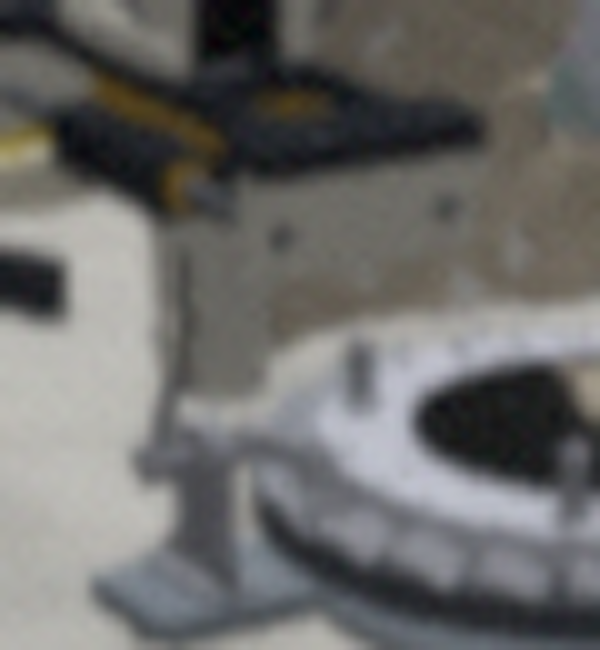

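```bash
python3 -m creep '[{"ax":0,"ay":0,"az":0,"tx":0.0,"ty":-0.003,"tz":0,"fingers":0.0},{"ax":0,"ay":0,"az":0,"tx":0.0,"ty":-0.006,"tz":0,"fingers":0.0},{"ax":0,"ay":0,"az":0,"tx":0.0,"ty":-0.009,"tz":0,"fingers":0.0},{"ax":0,"ay":0,"az":0,"tx":0.0,"ty":-0.012,"tz":0,"fingers":0.0},{"ax":0,"ay":0,"az":0,"tx":0,"ty":-0.014,"tz":0,"fingers":0.0}]';python3 tip.py | grep inT; python3 - <<'E'
from h import *
c=cam("side"); crop(c,"pics/s10.png",205,150,265,215,10)
c=cam("top"); crop(c,"pics/t10.png",180,160,260,230,8)
E
```

```text
time_s: 5.1
tcp_pos: [0.487, 0.0675, 0.0624]
eef_rot: [-131.3, 90.0, 63.0]
contact_force: [-0.2, -0.8, -0.5]
gripper_width: 0.0004
t 5.1 tcp [0.487  0.0675 0.0624] inT [-0.1521  0.0183  0.0624] F [-0.18 -0.8  -0.53] w 0.0004 j [ 30.8  10.6 -31.9  -0.  -47.5  73.4]
```

View pics/s10.png

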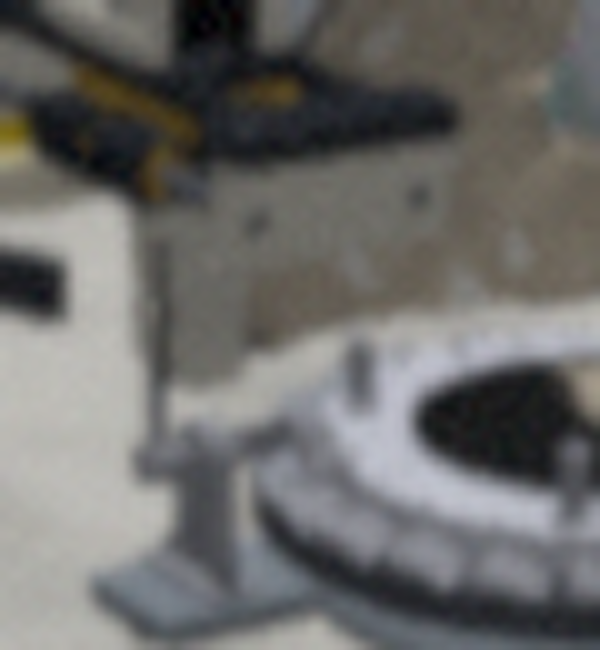

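View pics/t10.png

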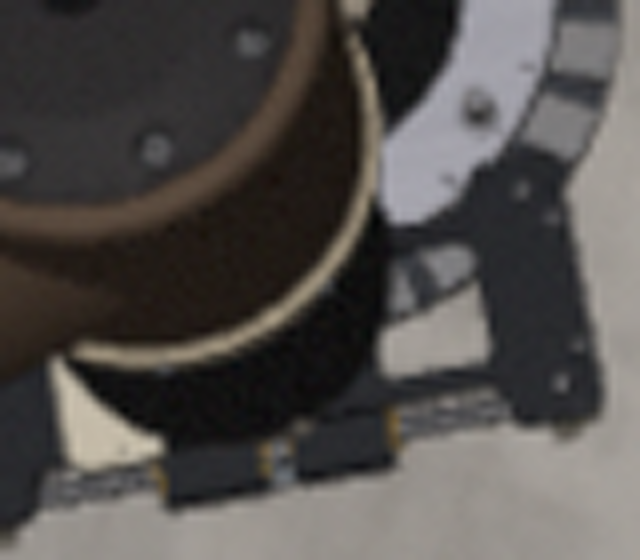

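```bash
python3 -m creep '[{"ax":0,"ay":0,"az":0,"tx":0.0,"ty":-0.003,"tz":0,"fingers":0.0},{"ax":0,"ay":0,"az":0,"tx":0.0,"ty":-0.006,"tz":0,"fingers":0.0},{"ax":0,"ay":0,"az":0,"tx":0.0,"ty":-0.009,"tz":0,"fingers":0.0},{"ax":0,"ay":0,"az":0,"tx":0.0,"ty":-0.012,"tz":0,"fingers":0.0},{"ax":0,"ay":0,"az":0,"tx":0,"ty":-0.014,"tz":0,"fingers":0.0}]';python3 tip.py | grep inT; python3 - <<'E'
from h import *
c=cam("side"); crop(c,"pics/s11.png",205,150,265,215,10)
E
```

```text
time_s: 5.8
tcp_pos: [0.4835, 0.0811, 0.0624]
eef_rot: [-123.7, 90.0, 70.5]
contact_force: [0.7, -0.2, 0.1]
gripper_width: 0.0005
t 5.8 tcp [0.4835 0.0811 0.0624] inT [-0.1521  0.0323  0.0624] F [ 0.69 -0.21  0.14] w 0.0005 j [ 32.5  10.5 -32.1  -0.  -47.4  71.7]
```

View pics/s11.png

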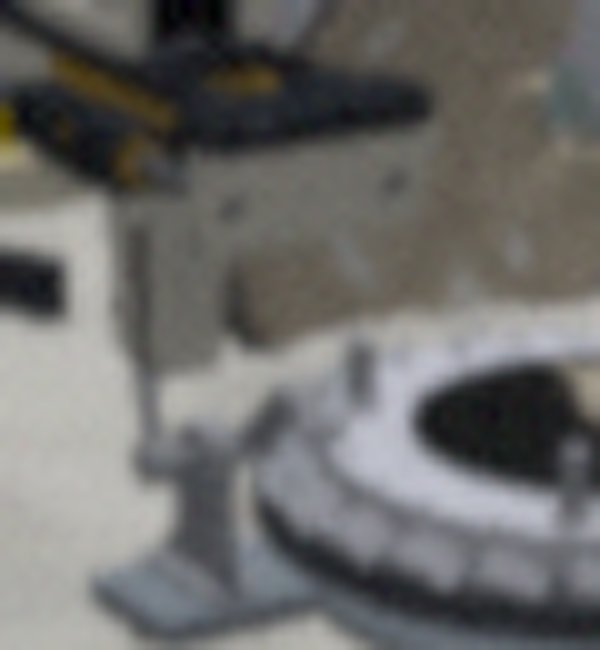

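```bash
python3 -m creep '[{"ax":0,"ay":0,"az":0,"tx":0.0,"ty":-0.003,"tz":0,"fingers":0.0},{"ax":0,"ay":0,"az":0,"tx":0.0,"ty":-0.005,"tz":0,"fingers":0.0},{"ax":0,"ay":0,"az":0,"tx":0.0,"ty":-0.008,"tz":0,"fingers":0.0},{"ax":0,"ay":0,"az":0,"tx":0.0,"ty":-0.008,"tz":0,"fingers":0.0},{"ax":0,"ay":0,"az":0,"tx":0,"ty":-0.008,"tz":0,"fingers":0.0}]';python3 tip.py | grep inT; python3 - <<'E'
from h import *
c=cam("side"); crop(c,"pics/s12.png",205,150,265,215,10)
E
```

```text
time_s: 6.45
tcp_pos: [0.4816, 0.0886, 0.0624]
eef_rot: [74.8, 90.0, -90.9]
contact_force: [0.9, 0.2, 1.2]
gripper_width: 0.0006
t 6.45 tcp [0.4816 0.0886 0.0624] inT [-0.1521  0.0401  0.0624] F [0.85 0.2  1.24] w 0.0006 j [ 33.5  10.5 -32.1   0.  -47.4  70.8]
```

View pics/s12.png

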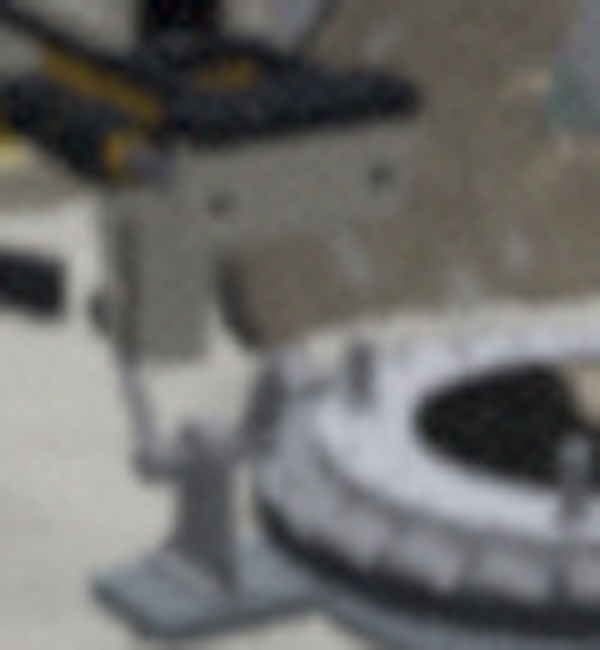

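```bash
python3 -m creep '[{"ax":0,"ay":0,"az":0,"tx":0.0,"ty":0.015,"tz":0,"fingers":0.0},{"ax":0,"ay":0,"az":0,"tx":-0.02,"ty":0.03,"tz":0,"fingers":0.0},{"ax":0,"ay":0,"az":0,"tx":-0.06,"ty":0.05,"tz":0,"fingers":0.0},{"ax":0,"ay":0,"az":0,"tx":-0.08,"ty":0.09,"tz":0,"fingers":0.0},{"ax":0,"ay":0,"az":0,"tx":-0.08,"ty":0.13,"tz":0,"fingers":0.0}]'; python3 -m creep '[{"ax":0,"ay":0,"az":0,"tx":0,"ty":0.04,"tz":0,"fingers":0.0},{"ax":0,"ay":0,"az":0,"tx":0,"ty":0.08,"tz":0,"fingers":0.0},{"ax":0,"ay":0,"az":0,"tx":0,"ty":0.1,"tz":0,"fingers":0.0},{"ax":0,"ay":0,"az":0,"tx":0,"ty":0.1,"tz":0,"fingers":0.0}]'; python3 - <<'E'
from h import *
c=cam("side"); crop(c,"pics/s13.png",190,130,320,230,6)
c=cam("top"); crop(c,"pics/t13.png",160,110,270,230,5)
E
```

```text
time_s: 7.1
tcp_pos: [0.5162, -0.038, 0.1461]
eef_rot: [175.4, 89.6, 9.8]
contact_force: [1.3, -0.2, -0.8]
gripper_width: 0.0004
time_s: 7.5
tcp_pos: [0.5385, -0.1369, 0.1419]
eef_rot: [11.9, 90.0, -154.1]
contact_force: [-1.3, 0.1, 0.2]
gripper_width: 0.0003
```

View pics/s13.png

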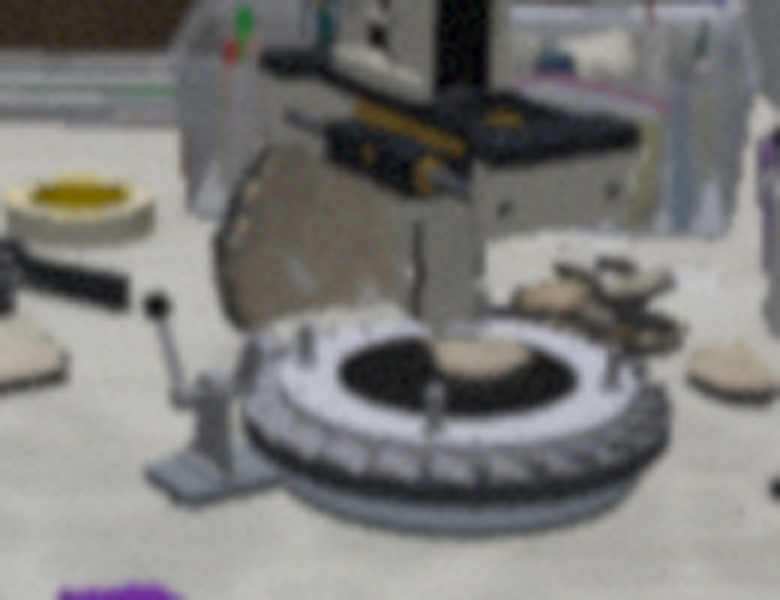

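View pics/t13.png

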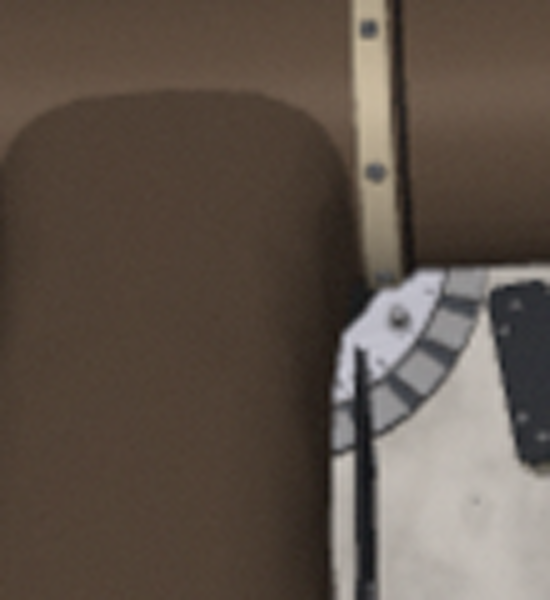

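```bash
python3 mv.py -.063,-.115,.10 -.063,-.115,.034
```

```text
t 7.6 tcp [ 0.538  -0.1349  0.142 ] inT [-0.1528 -0.1905  0.142 ] F [ 0.19 -0.62 -0.53] w 0.0006 j [  6.1  11.5 -18.6  -0.  -60.   98. ]
tool axes in T frame:
 [[-9.68886270e-04 -2.70402746e-03 -1.00045874e+00]
 [ 2.47506354e-04 -1.00045874e+00  2.70402746e-03]
 [-1.00000000e+00  0.00000000e+00  1.00000000e-03]]
[-0.063, -0.115, 0.1] shift tool [ 0.042  -0.0757 -0.0896] world [ 0.606 -0.04   0.1  ]
[-0.063, -0.115, 0.034] shift tool [ 0.108  -0.0757 -0.0896] world [ 0.606 -0.04   0.034]
1 rotvec tool [ 1.7985e+02  2.0000e-02 -6.0000e-02]
-1 rotvec tool [-0.15  0.04  0.01]
```

```bash
python3 -m creep '[{"ax":0,"ay":0,"az":0,"tx":0.0,"ty":-0.02,"tz":-0.03,"fingers":0.0},{"ax":0,"ay":0,"az":0,"tx":0.02,"ty":-0.04,"tz":-0.06,"fingers":0.0},{"ax":0,"ay":0,"az":0,"tx":0.04,"ty":-0.076,"tz":-0.09,"fingers":0.0},{"ax":0,"ay":0,"az":0,"tx":0.07,"ty":-0.076,"tz":-0.09,"fingers":0.0},{"ax":0,"ay":0,"az":0,"tx":0.08,"ty":-0.076,"tz":-0.09,"fingers":0.0}]'; cat > tip2.py <<'E'
from fit import *
from mv import toT
import sys
c=cam("side"); s=r.get_state()
q=proj(c,s["tcp_pos"]+[0,0,.036]); print("expected px",q)
for u in range(int(q[0])-10,int(q[0])+12,2):
    o=[]
    for v in range(int(q[1])-30,int(q[1])+8):
        P=unp(c,u,v)
        if abs(P[1]-s["tcp_pos"][1])<.04 and abs(P[0]-s["tcp_pos"][0])<.03 and P[2]>.062: o.append((v,P))
    if o: print(u,o[-1][0],"T",toT(o[-1][1]).round(3))
crop(c,sys.argv[1],215,150,290,215,10)
E
python3 tip2.py pics/s14.png | grep -E "inT|T|px"
```

```text
time_s: 8.1
tcp_pos: [0.6049, -0.0366, 0.0593]
eef_rot: [-10.3, 89.7, -175.9]
contact_force: [-0.6, -0.7, -0.1]
gripper_width: 0.0005
t 8.1 tcp [ 0.6049 -0.0366  0.0593] inT [-0.0637 -0.1117  0.0593] F [-0.57 -0.7  -0.08] w 0.0005 j [ 15.   20.8 -17.6  -0.1 -51.9  89.5]
tool axes in T frame:Traceback (most recent call last):
  File "tip2.py", line 2, in <module>
    from mv import toT
  File "mv.py", line 12, in <module>
    p=list(map(float,a.split(","))); print(p,"shift tool",shift(p),"world",W(p).round(3))
ValueError: could not convert string to float: 'pics/s14.png'
```

```bash
sed -i 's/for a in sys.argv\[1:\]/for a in (sys.argv[1:] if __name__=="__main__" else [])/' mv.py; python3 tip2.py pics/s14.png | grep -E "inT|T|px"
```

```text
t 8.1 tcp [ 0.6049 -0.0366  0.0593] inT [-0.0637 -0.1117  0.0593] F [-0.57 -0.7  -0.08] w 0.0005 j [ 15.   20.8 -17.6  -0.1 -51.9  89.5]
tool axes in T frame:
expected px [270.14104134 196.33866616]
260 167 T [-0.089 -0.09   0.185]
262 168 T [-0.089 -0.1    0.185]
264 178 T [-0.074 -0.09   0.148]
266 195 T [-0.075 -0.105  0.099]
268 196 T [-0.075 -0.116  0.099]
270 197 T [-0.074 -0.126  0.099]
272 197 T [-0.069 -0.128  0.099]
274 197 T [-0.061 -0.127  0.097]
276 196 T [-0.057 -0.132  0.101]
278 167 T [-0.045 -0.12   0.187]
280 168 T [-0.047 -0.132  0.187]
```

View pics/s14.png

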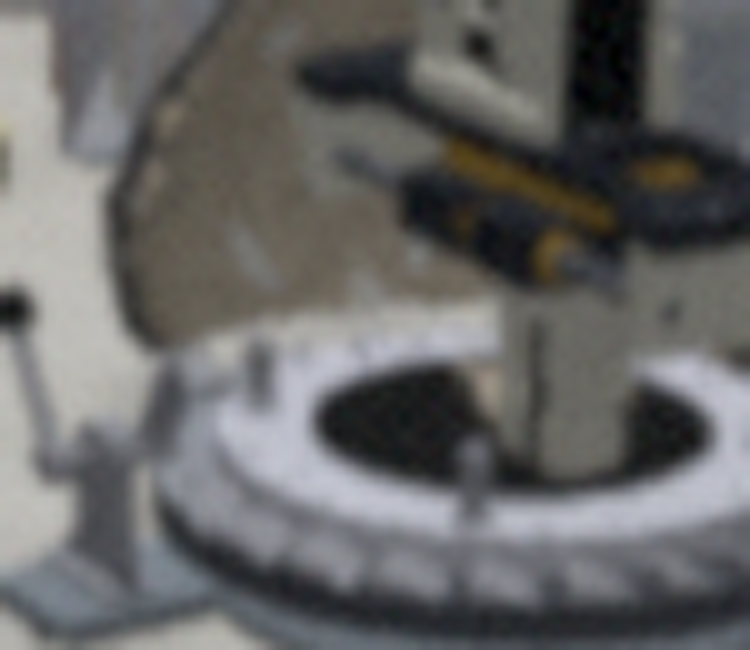

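```bash
cat > polar.py <<'E'
from fit import *
def polar(img,c,rad,z,n=1440):
    a=np.arange(n)*2*np.pi/n
    out=[]
    for rr in rad:
        q=np.array([proj(c,[.6389+rr*np.cos(t),.0874+rr*np.sin(t),z if np.isscalar(z) else z(rr)]) for t in a+np.radians(14.33)]).astype(np.float32)
        out.append(cv2.remap(img,q[:,:1],q[:,1:],cv2.INTER_CUBIC).reshape(n,-1).mean(1))
    return np.array(out)
if __name__=="__main__":
    c=cam("top"); img=cv2.imread("pics/top0.png").astype(np.float32)
    p=polar(img,c,np.linspace(.07,.122,53),lambda r:.058 if r<.099 else .05)
    im=cv2.resize(p,(1440,212))
    im=np.vstack([im[:,:720],im[:,720:]])
    im=np.clip(im*1.3,0,255).astype(np.uint8); im=cv2.cvtColor(im,cv2.COLOR_GRAY2BGR)
    for k in range(12): cv2.line(im,(60*k,0),(60*k,423),(0,0,255),1)
    cv2.imwrite("pics/p0.png",im)
E
python3 polar.py
python3 -m creep '[{"ax":0,"ay":0,"az":0,"tx":0.008,"ty":0,"tz":0,"fingers":0.0},{"ax":0,"ay":0,"az":0,"tx":0.016,"ty":0,"tz":0,"fingers":0.0},{"ax":0,"ay":0,"az":0,"tx":0.024,"ty":0,"tz":0,"fingers":0.0},{"ax":0,"ay":0,"az":0,"tx":0.028,"ty":0,"tz":0,"fingers":0.0},{"ax":0,"ay":0,"az":0,"tx":0.028,"ty":0,"tz":0,"fingers":0.0}]'; python3 tip2.py pics/s15.png | grep -E "inT|T|px"
```

```text
time_s: 8.7
tcp_pos: [0.6063, -0.0389, 0.0338]
eef_rot: [-4.6, 89.9, -170.3]
contact_force: [-0.1, 0.2, 0.3]
gripper_width: 0.0006
t 8.7 tcp [ 0.6063 -0.0389  0.0338] inT [-0.0628 -0.1143  0.0338] F [-0.11  0.17  0.33] w 0.0006 j [ 14.7  22.4 -19.   -0.  -48.6  89.5]
tool axes in T frame:
expected px [270.71824595 203.97408757]
260 173 T [-0.085 -0.085  0.165]
262 177 T [-0.091 -0.104  0.158]
264 178 T [-0.086 -0.108  0.156]
266 203 T [-0.072 -0.102  0.071]
268 204 T [-0.072 -0.114  0.072]
270 205 T [-0.072 -0.123  0.072]
272 205 T [-0.07  -0.131  0.074]
274 205 T [-0.061 -0.129  0.072]
276 204 T [-0.055 -0.131  0.075]
278 176 T [-0.042 -0.117  0.157]
280 177 T [-0.045 -0.132  0.159]
```

View pics/p0.png

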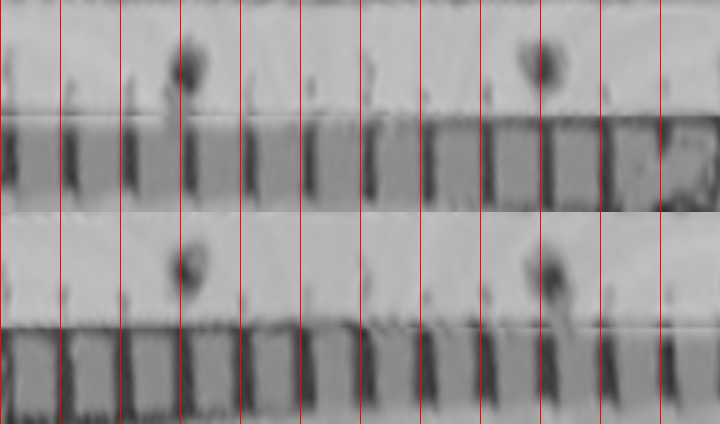

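View pics/s15.png

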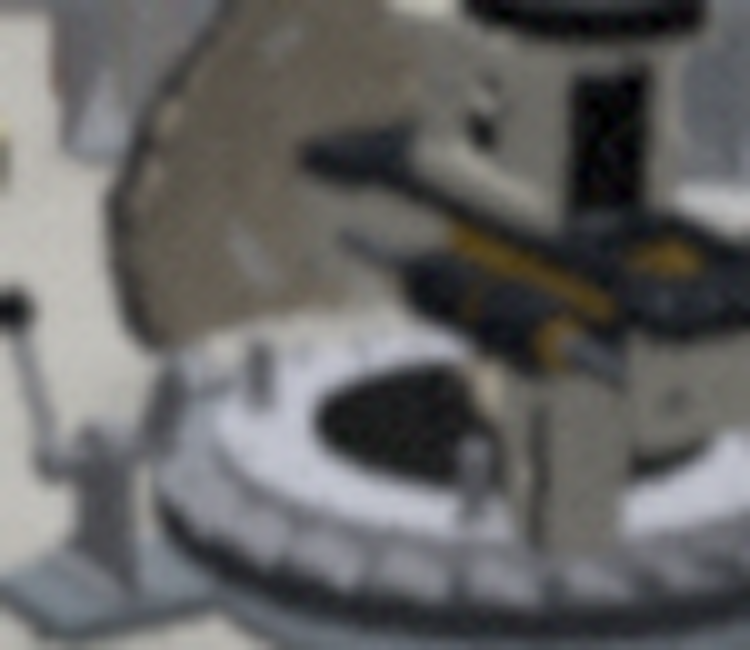

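```bash
python3 -m creep '[{"ax":0,"ay":0,"az":0,"tx":0.0,"ty":-0.01,"tz":0,"fingers":0.0},{"ax":0,"ay":0,"az":0,"tx":0.001,"ty":-0.02,"tz":0,"fingers":0.0},{"ax":0,"ay":0,"az":0,"tx":0.001,"ty":-0.028,"tz":0,"fingers":0.0},{"ax":0,"ay":0,"az":0,"tx":0.001,"ty":-0.032,"tz":0.002,"fingers":0.0},{"ax":0,"ay":0,"az":0,"tx":0.001,"ty":-0.035,"tz":0.003,"fingers":0.0}]'; python3 -m creep '[{"ax":0,"ay":0,"az":0,"tx":0.0,"ty":0,"tz":0,"fingers":0.0}]';python3 tip2.py pics/s16.png | grep -E "inT|T|px"; python3 - <<'E'
from h import *
c=cam("top"); crop(c,"pics/t16.png",160,110,270,230,5)
E
```

```text
time_s: 9.25
tcp_pos: [0.5947, -0.0052, 0.0335]
eef_rot: [39.8, 89.9, -125.8]
contact_force: [-1.1, -5.5, 1.9]
gripper_width: 0.0001
time_s: 9.35
tcp_pos: [0.5948, -0.0051, 0.0334]
eef_rot: [-1.2, 90.0, -166.9]
contact_force: [-0.8, -0.6, 0.3]
gripper_width: 0.0008
t 9.35 tcp [ 0.5948 -0.0051  0.0334] inT [-0.0656 -0.0788  0.0334] F [-0.83 -0.57  0.27] w 0.0008 j [ 18.3  21.4 -20.8  -0.  -47.9  86. ]
tool axes in T frame:
expected px [263.3472005 200.6446664]
253 172 T [-0.088 -0.051  0.159]
255 174 T [-0.092 -0.069  0.158]
257 176 T [-0.096 -0.086  0.157]
259 199 T [-0.076 -0.07   0.074]
261 201 T [-0.074 -0.079  0.07 ]
263 202 T [-0.075 -0.09   0.071]
265 202 T [-0.07  -0.095  0.072]
267 201 T [-0.062 -0.093  0.073]
269 200 T [-0.056 -0.096  0.076]
271 173 T [-0.047 -0.089  0.16 ]
273 174 T [-0.048 -0.1    0.16 ]
```

View pics/t16.png

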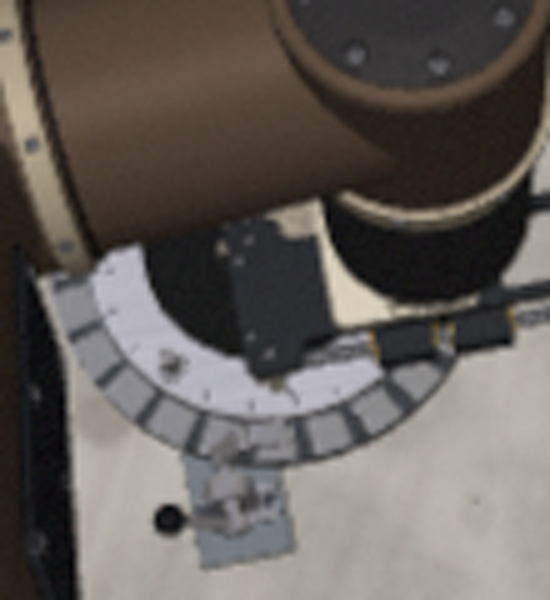

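View pics/s16.png

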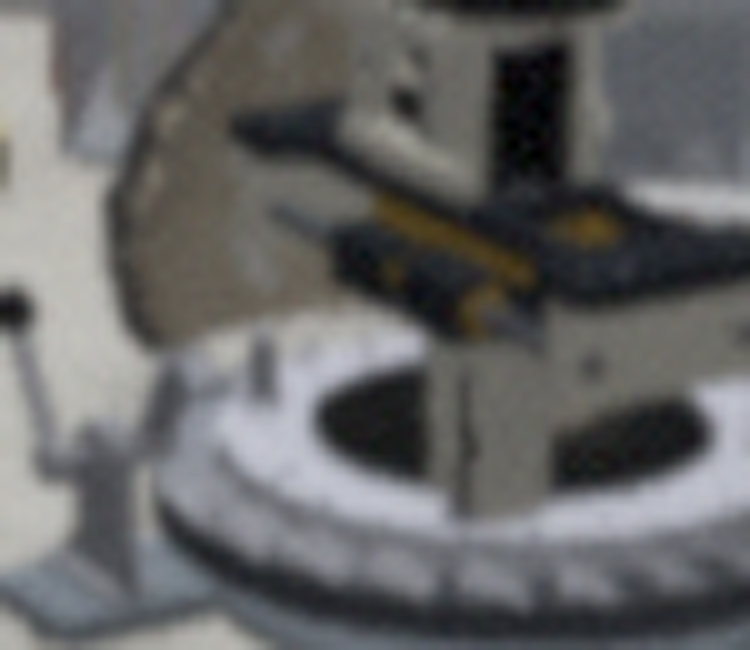

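```bash
cat > rot.py <<'E'
from polar import *
import sys
def measure(lo,hi,save=None):
    c=cam("top"); ref=cv2.imread("pics/top0.png").astype(np.float32); cur=c["pixels"].astype(np.float32)
    if save: cv2.imwrite(save,c["pixels"])
    n=3600
    R=polar(ref,c,np.linspace(.074,.097,12),.058,n); C=polar(cur,c,np.linspace(.074,.097,12),.058,n)
    Rt=polar(ref,c,np.linspace(.102,.116,6),.049,n); Ct=polar(cur,c,np.linspace(.102,.116,6),.049,n)
    def sc(A,B,d):
        i=np.arange(lo*10,hi*10); a=A[:,(i+d)%n]; b=B[:,i%n]   # cur(i)=ref(i+d): wheel turned -d
        return np.corrcoef((a-a.mean(1,keepdims=True)).ravel(),(b-b.mean(1,keepdims=True)).ravel())[0,1]
    ds=np.arange(-60,230)
    s1=np.array([sc(R,C,d) for d in ds]); s2=np.array([sc(Rt,Ct,d) for d in ds])
    for nm,s in(("platter",s1),("teeth",s2)):
        k=np.argsort(s)[-1]; pk=[(round(-np.radians(ds[i]/10),4),round(s[i],3)) for i in range(1,len(ds)-1) if s[i]>s[i-1] and s[i]>=s[i+1] and s[i]>.3]
        print(nm,"best",round(-np.radians(ds[k]/10),4),round(s[k],3),pk)
if __name__=="__main__": measure(int(sys.argv[1]),int(sys.argv[2]),sys.argv[3])
E
python3 rot.py 100 160 pics/r1.png
```

```text
platter best -0.0349 0.952 [(np.float64(-0.0349), np.float64(0.952))]
teeth best -0.0332 0.955 [(np.float64(-0.0332), np.float64(0.955)), (np.float64(-0.2915), np.float64(0.827))]
```

```bash
python3 -m creep '[{"ax":0,"ay":0,"az":0,"tx":0.0,"ty":-0.003,"tz":0.002,"fingers":0.0},{"ax":0,"ay":0,"az":0,"tx":0.0,"ty":-0.006,"tz":0.004,"fingers":0.0},{"ax":0,"ay":0,"az":0,"tx":0.0,"ty":-0.009,"tz":0.006,"fingers":0.0},{"ax":0,"ay":0,"az":0,"tx":0.0,"ty":-0.012,"tz":0.008,"fingers":0.0},{"ax":0,"ay":0,"az":0,"tx":0.0,"ty":-0.012,"tz":0.008,"fingers":0.0}]';python3 tip2.py pics/s17.png | grep -E "inT"; python3 rot.py 100 160 pics/r2.png
```

```text
time_s: 10.0
tcp_pos: [0.5838, 0.0044, 0.0333]
eef_rot: [-20.4, 90.0, 173.9]
contact_force: [-0.4, -2.6, 0.3]
gripper_width: 0.0004
t 10.0 tcp [0.5838 0.0044 0.0333] inT [-0.074  -0.0668  0.0333] F [-0.37 -2.59  0.29] w 0.0004 j [ 19.6  20.5 -22.2  -0.  -47.3  84.7]
platter best -0.2129 0.375 [(np.float64(-0.2129), np.float64(0.375))]
teeth best 0.0506 0.954 [(np.float64(0.0506), np.float64(0.954)), (np.float64(-0.2077), np.float64(0.838))]
```

```bash
python3 -m creep '[{"ax":0,"ay":0,"az":0,"tx":0.0,"ty":-0.0015,"tz":0.001,"fingers":0.0},{"ax":0,"ay":0,"az":0,"tx":0.0,"ty":-0.003,"tz":0.001,"fingers":0.0},{"ax":0,"ay":0,"az":0,"tx":0.0,"ty":-0.004,"tz":0.001,"fingers":0.0},{"ax":0,"ay":0,"az":0,"tx":0.0,"ty":-0.004,"tz":0.001,"fingers":0.0}]';python3 tip2.py pics/s17.png | grep -E "inT"; python3 rot.py 100 160 pics/r2.png
```

```text
time_s: 10.5
tcp_pos: [0.5823, 0.0078, 0.0332]
eef_rot: [0.4, 90.0, -165.3]
contact_force: [-1.5, -3.4, 0.5]
gripper_width: 0.0003
t 10.5 tcp [0.5823 0.0078 0.0332] inT [-0.0746 -0.0631  0.0332] F [-1.52 -3.44  0.54] w 0.0003 j [ 20.   20.4 -22.4  -0.  -47.2  84.3]
platter best -0.267 0.249 []
teeth best -0.0 0.967 [(np.float64(-0.0), np.float64(0.967)), (np.float64(-0.2583), np.float64(0.826))]
```

```bash
python3 -m creep '[{"ax":0,"ay":0,"az":0,"tx":0.0,"ty":0.008,"tz":-0.004,"fingers":0.0},{"ax":0,"ay":0,"az":0,"tx":0.0,"ty":0.025,"tz":-0.01,"fingers":0.0},{"ax":0,"ay":0,"az":0,"tx":-0.04,"ty":0.03,"tz":-0.01,"fingers":0.0},{"ax":0,"ay":0,"az":0,"tx":-0.09,"ty":0.03,"tz":0,"fingers":0.0},{"ax":0,"ay":0,"az":0,"tx":-0.12,"ty":0.03,"tz":0.03,"fingers":0.0}]';python3 -m creep '[{"ax":0,"ay":0,"az":0,"tx":0.0,"ty":0,"tz":0.04,"fingers":0.0},{"ax":0,"ay":0,"az":0,"tx":0.0,"ty":-0.03,"tz":0.065,"fingers":0.0},{"ax":0,"ay":0,"az":0,"tx":0,"ty":-0.075,"tz":0.07,"fingers":0.0},{"ax":0,"ay":0,"az":0,"tx":0,"ty":-0.12,"tz":0.07,"fingers":0.0},{"ax":0,"ay":0,"az":0,"tx":0,"ty":-0.16,"tz":0.07,"fingers":0.0}]'; python3 mv.py -.153,.125,.16 -.153,.125,.062;  python3 - <<'E'
from h import *
c=cam("side"); crop(c,"pics/s18.png",190,130,320,230,6)
c=cam("top"); crop(c,"pics/t18.png",160,110,270,230,5)
E
```

```text
time_s: 11.1
tcp_pos: [0.5647, -0.0283, 0.1565]
eef_rot: [170.0, 89.7, 4.3]
contact_force: [-0.5, 0.4, 0.5]
gripper_width: 0.0007
time_s: 11.6
tcp_pos: [0.454, 0.1114, 0.1544]
eef_rot: [-152.4, 89.8, 41.8]
contact_force: [1.4, 1.0, -0.5]
gripper_width: 0.0001
t 11.6 tcp [0.454  0.1114 0.1544] inT [-0.1732  0.069   0.1544] F [ 1.38  0.97 -0.46] w 0.0001 j [ 38.    2.2 -27.7  -0.  -59.9  66.3]
tool axes in T frame:
 [[ 0.00340167 -0.00148763 -0.99973736]
 [ 0.00119525 -0.99973736  0.00148763]
 [-1.         -0.002      -0.003     ]]
[-0.153, 0.125, 0.16] shift tool [-0.0054 -0.056  -0.0201] world [0.46  0.171 0.16 ]
[-0.153, 0.125, 0.062] shift tool [ 0.0926 -0.0558 -0.0198] world [0.46  0.171 0.062]
1 rotvec tool [1.7993e+02 1.5000e-01 2.9000e-01]
-1 rotvec tool [-0.07 -0.19  0.1 ]
```

View pics/t18.png

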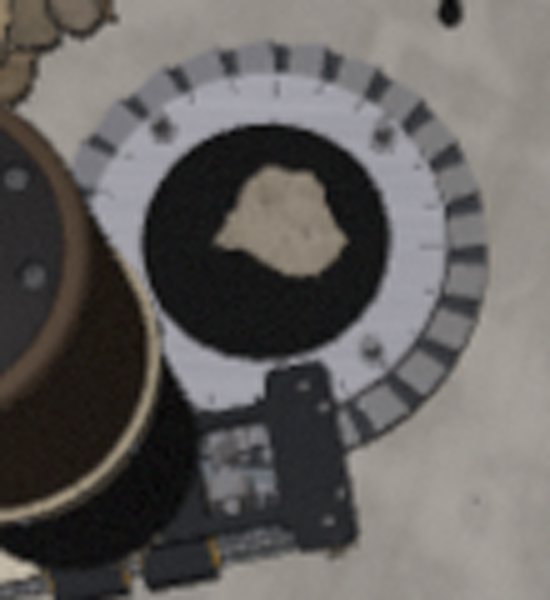

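View pics/s18.png

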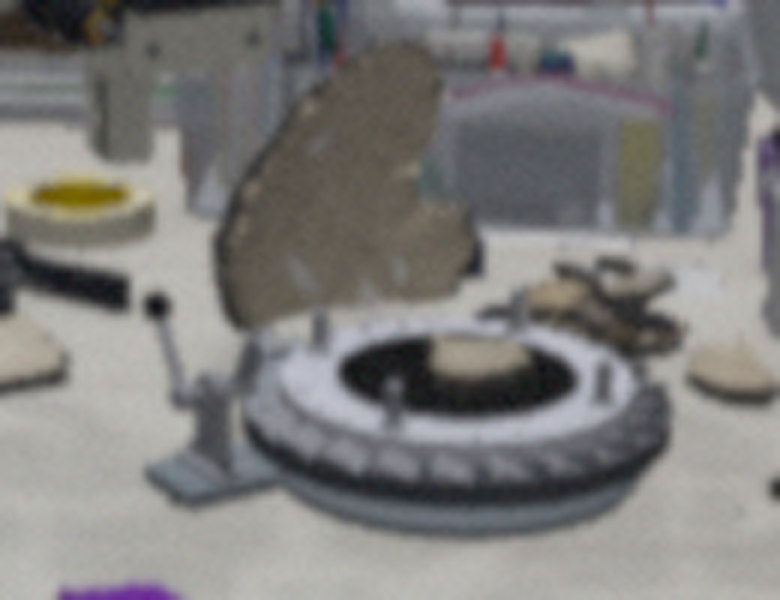

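```bash
python3 rot.py 240 420 pics/r3.png; python3 -m creep '[{"ax":0,"ay":0,"az":0,"tx":0.0,"ty":-0.03,"tz":0,"fingers":0.0},{"ax":0,"ay":0,"az":0,"tx":0.0,"ty":-0.06,"tz":-0.01,"fingers":0.0},{"ax":0,"ay":0,"az":0,"tx":0.04,"ty":-0.062,"tz":-0.02,"fingers":0.0},{"ax":0,"ay":0,"az":0,"tx":0.08,"ty":-0.062,"tz":-0.02,"fingers":0.0},{"ax":0,"ay":0,"az":0,"tx":0.092,"ty":-0.062,"tz":-0.02,"fingers":0.0}]'; python3 mv.py; python3 - <<'E'
from h import *
c=cam("side"); crop(c,"pics/s19.png",190,150,270,215,9)
E
```

```text
platter best -0.2583 0.954 [(np.float64(-0.2583), np.float64(0.954))]
teeth best -0.0 0.984 [(np.float64(-0.0), np.float64(0.984)), (np.float64(-0.2635), np.float64(0.968))]
time_s: 12.25
tcp_pos: [0.4564, 0.1724, 0.058]
eef_rot: [19.4, 89.7, -146.4]
contact_force: [0.0, -0.6, -0.5]
gripper_width: 0.0002
t 12.25 tcp [0.4564 0.1724 0.058 ] inT [-0.1558  0.1275  0.058 ] F [ 0.05 -0.6  -0.54] w 0.0002 j [ 43.8  10.8 -32.4  -0.1 -47.1  60.4]
tool axes in T frame:
 [[-0.00461806 -0.00245652 -0.99948985]
 [-0.00191663 -0.99948985  0.00245652]
 [-1.          0.002       0.005     ]]
1 rotvec tool [ 1.7986e+02 -1.5000e-01 -4.4000e-01]
-1 rotvec tool [-0.14  0.28 -0.1 ]
```

View pics/s19.png

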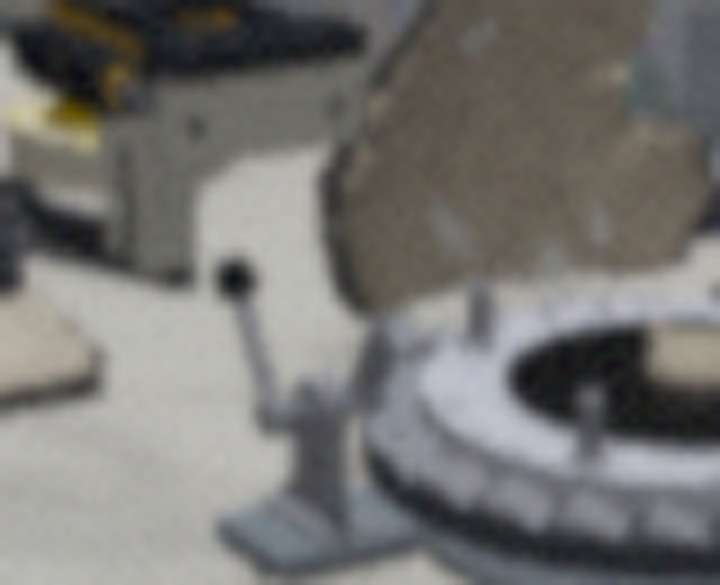

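```bash
python3 -m creep '[{"ax":0,"ay":0,"az":0,"tx":0.0,"ty":0.01,"tz":-0.003,"fingers":0.0},{"ax":0,"ay":0,"az":0,"tx":0.0,"ty":0.02,"tz":-0.003,"fingers":0.0},{"ax":0,"ay":0,"az":0,"tx":0,"ty":0.028,"tz":-0.003,"fingers":0.0},{"ax":0,"ay":0,"az":0,"tx":0,"ty":0.032,"tz":-0.003,"fingers":0.0},{"ax":0,"ay":0,"az":0,"tx":0,"ty":0.036,"tz":-0.003,"fingers":0.0}]';python3 -m creep '[{"ax":0,"ay":0,"az":0,"tx":0.0,"ty":0.003,"tz":0,"fingers":0.0},{"ax":0,"ay":0,"az":0,"tx":0.0,"ty":0.006,"tz":0,"fingers":0.0},{"ax":0,"ay":0,"az":0,"tx":0,"ty":0.009,"tz":0,"fingers":0.0},{"ax":0,"ay":0,"az":0,"tx":0,"ty":0.011,"tz":0,"fingers":0.0}]'; python3 mv.py; python3 - <<'E'
from h import *
c=cam("side"); crop(c,"pics/s20.png",190,150,270,215,9)
E
```

```text
time_s: 12.8
tcp_pos: [0.4702, 0.1398, 0.0623]
eef_rot: [-155.7, 89.9, 38.5]
contact_force: [0.4, -0.5, 0.4]
gripper_width: 0.0007
time_s: 13.2
tcp_pos: [0.4722, 0.1292, 0.0613]
eef_rot: [23.6, 90.0, -142.1]
contact_force: [-0.2, -0.2, 0.5]
gripper_width: 0.0008
t 13.2 tcp [0.4722 0.1292 0.0613] inT [-0.1512  0.0818  0.0613] F [-0.21 -0.19  0.55] w 0.0008 j [ 38.4  10.5 -32.2  -0.  -47.3  65.9]
tool axes in T frame:
 [[ 0.00000000e+00 -5.18748569e-04 -9.99984865e-01]
 [ 0.00000000e+00 -9.99984865e-01  5.18748569e-04]
 [-1.00000000e+00  0.00000000e+00  0.00000000e+00]]
1 rotvec tool [ 1.7995e+02 -1.0000e-02 -2.0000e-02]
-1 rotvec tool [-0.05  0.01 -0.01]
```

View pics/s20.png

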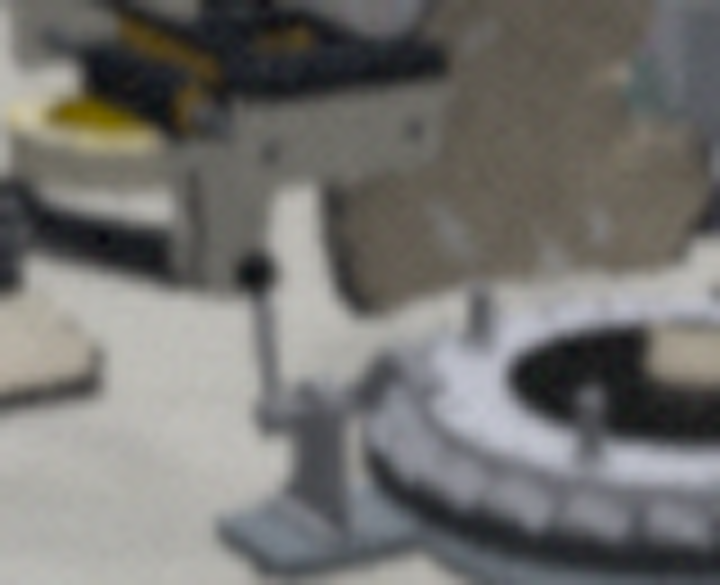

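Ball is in contact and being carried (crop ~(255,270)), the beak coming down. Continue.

```bash
python3 -m creep '[{"ax":0,"ay":0,"az":0,"tx":0.0,"ty":0.003,"tz":0,"fingers":0.0},{"ax":0,"ay":0,"az":0,"tx":0.0,"ty":0.006,"tz":0,"fingers":0.0},{"ax":0,"ay":0,"az":0,"tx":0,"ty":0.009,"tz":0,"fingers":0.0},{"ax":0,"ay":0,"az":0,"tx":0,"ty":0.012,"tz":0,"fingers":0.0},{"ax":0,"ay":0,"az":0,"tx":0,"ty":0.012,"tz":0,"fingers":0.0}]'; python3 - <<'E'
from h import *
c=cam("side"); crop(c,"pics/s21.png",190,150,270,215,9)
E
```

```text
time_s: 13.75
tcp_pos: [0.4752, 0.1174, 0.0613]
eef_rot: [29.8, 90.0, -135.9]
contact_force: [0.7, -0.0, -0.0]
gripper_width: -0.0
```

View pics/s21.png

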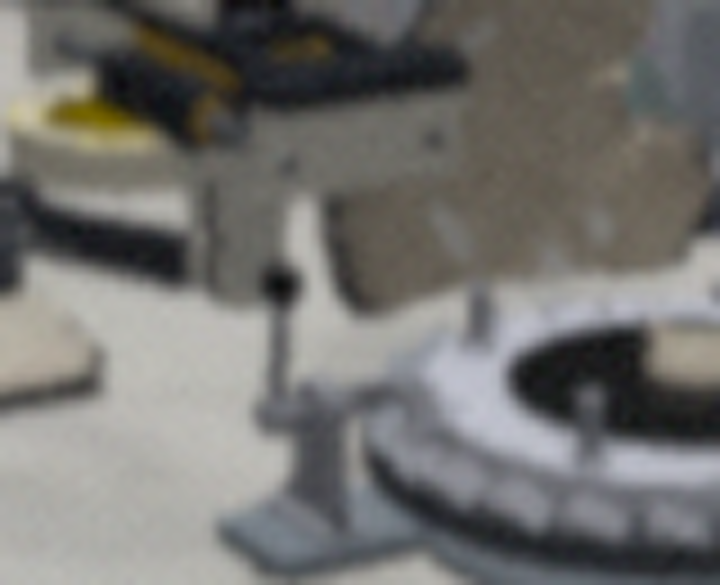

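```bash
python3 -m creep '[{"ax":0,"ay":0,"az":0,"tx":0.0,"ty":0.003,"tz":0,"fingers":0.0},{"ax":0,"ay":0,"az":0,"tx":0.0,"ty":0.006,"tz":0,"fingers":0.0},{"ax":0,"ay":0,"az":0,"tx":0,"ty":0.008,"tz":0,"fingers":0.0},{"ax":0,"ay":0,"az":0,"tx":0,"ty":0.008,"tz":0,"fingers":0.0},{"ax":0,"ay":0,"az":0,"tx":0,"ty":0.008,"tz":0,"fingers":0.0}]'; python3 - <<'E'
from h import *
c=cam("side"); crop(c,"pics/s22.png",190,150,270,215,9)
E
```

```text
time_s: 14.3
tcp_pos: [0.4772, 0.11, 0.0614]
eef_rot: [-152.7, 90.0, 41.6]
contact_force: [-0.4, -0.4, -0.4]
gripper_width: 0.0006
```

View pics/s22.png

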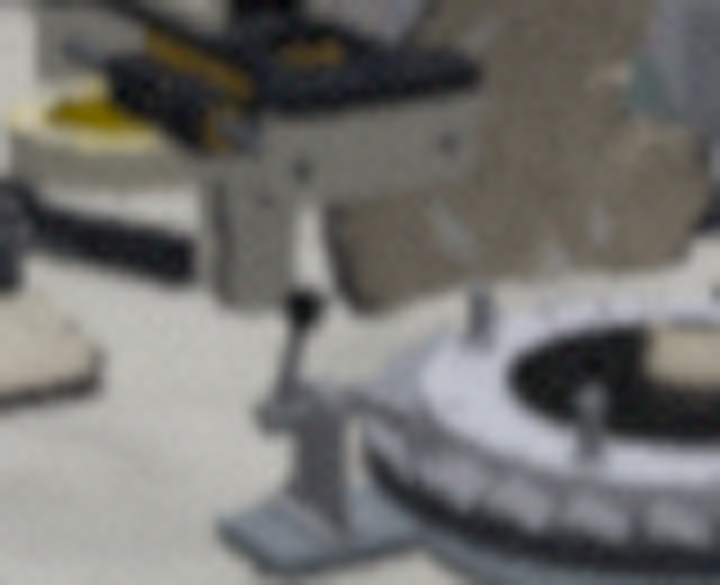

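```bash
python3 -m creep '[{"ax":0,"ay":0,"az":0,"tx":0.0,"ty":-0.015,"tz":0,"fingers":0.0},{"ax":0,"ay":0,"az":0,"tx":-0.02,"ty":-0.04,"tz":0.01,"fingers":0.0},{"ax":0,"ay":0,"az":0,"tx":-0.06,"ty":-0.06,"tz":0.02,"fingers":0.0},{"ax":0,"ay":0,"az":0,"tx":-0.1,"ty":-0.09,"tz":0.03,"fingers":0.0},{"ax":0,"ay":0,"az":0,"tx":-0.13,"ty":-0.13,"tz":0.04,"fingers":0.0}]';python3 -m creep '[{"ax":0,"ay":0,"az":0,"tx":0.0,"ty":-0.045,"tz":0,"fingers":0.0},{"ax":0,"ay":0,"az":0,"tx":0,"ty":-0.09,"tz":0.01,"fingers":0.0},{"ax":0,"ay":0,"az":0,"tx":0,"ty":-0.13,"tz":0.01,"fingers":0.0},{"ax":0,"ay":0,"az":0,"tx":0,"ty":-0.17,"tz":0.01,"fingers":0.0},{"ax":0,"ay":0,"az":0,"tx":0,"ty":-0.17,"tz":0.01,"fingers":0.0}]'; python3 rot.py 190 420 pics/r4.png; python3 rot.py 190 520 pics/r5.png; python3 - <<'E'
from h import *
c=cam("side"); crop(c,"pics/s23.png",190,150,320,230,6); print(r.get_state()["contact_force"])
cv2.imwrite("pics/sfin.png",c["pixels"])
a=cv2.imread("pics/side0.png").astype(int); 
c=cam("top"); crop(c,"pics/t23.png",160,110,270,230,5);cv2.imwrite("pics/tfin.png",c["pixels"])
E
```

```text
time_s: 14.85
tcp_pos: [0.4069, 0.2254, 0.1928]
eef_rot: [-154.6, 89.9, 39.6]
contact_force: [1.3, 0.5, -0.6]
gripper_width: 0.0003
time_s: 15.35
tcp_pos: [0.3545, 0.391, 0.1898]
eef_rot: [-150.7, 90.0, 43.7]
contact_force: [-0.7, -0.3, -1.1]
gripper_width: 0.0004
platter best -0.2601 0.951 [(np.float64(-0.2601), np.float64(0.951))]
teeth best -0.0 0.997 [(np.float64(-0.0), np.float64(0.997)), (np.float64(-0.2635), np.float64(0.981))]
platter best -0.2618 0.948 [(np.float64(-0.2618), np.float64(0.948))]
teeth best -0.0 0.997 [(np.float64(-0.0), np.float64(0.997)), (np.float64(-0.2618), np.float64(0.959))]
[ 0.69604571 -0.48102579  0.77513354]
```

View pics/t23.png

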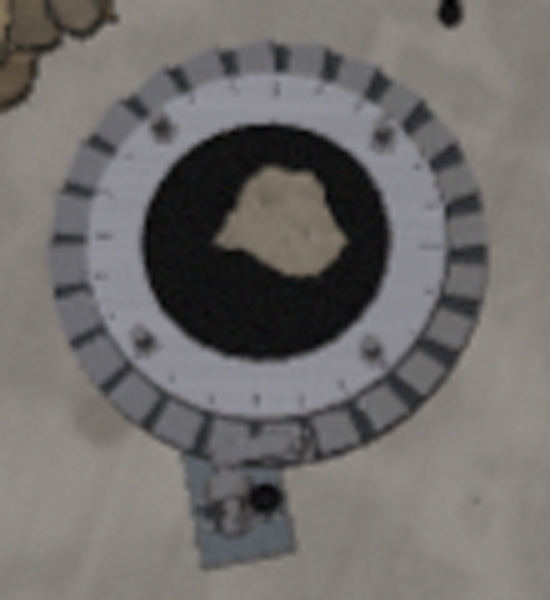

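View pics/s23.png

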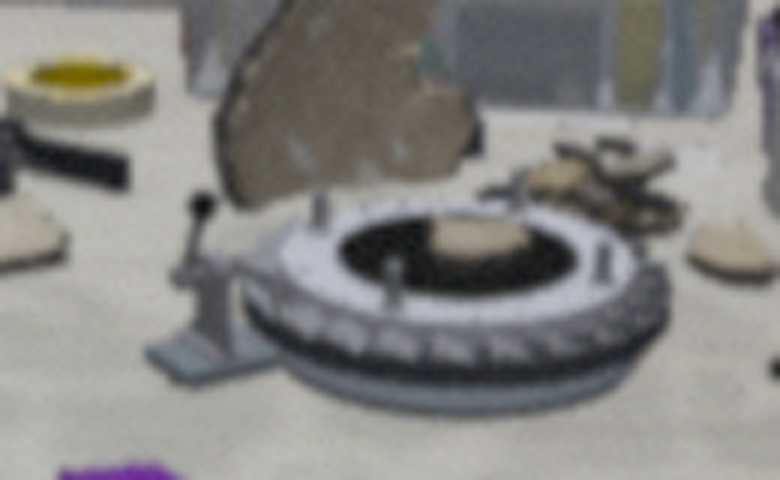

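View pics/tfin.png

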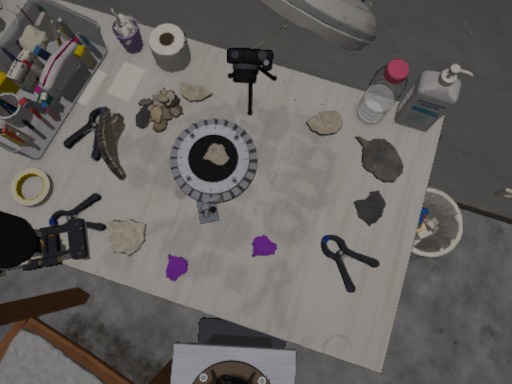

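```bash
python3 - <<'E'
from plant import order
print(order.close_job())
E
```

```text
the job is handed in; nothing more can be done
None
```

The turntable is one notch back with the pawl down in the new notch, and the job is handed in at about 15.7 s of the 64 s.

**What I did:** I worked with the gripper shut, in the order asked:
1. I pushed the lever over with a fingertip until the pawl was lifted and stayed thrown back.
2. I pushed pin2 clockwise by one notch, with forces up to about 6 N.
3. I tipped the lever the other way so the pawl dropped, then moved the arm clear.

**Last checks:**
- **Wheel:** it turned -0.260 to -0.262 rad from its start in the top picture. The tooth pattern lies over the starting picture again (correlation 0.997).
- **Wheel against the pawl:** I put it at about -0.234 rad, inside the window for the pawl to drop. That figure rests on my image estimate of about 0.028 rad for the starting angle.
- **Pawl:** the knob is back at its starting pixel in the side view, (224, 184), so I take the pawl to be fully down. I did not measure the tilt itself.
- **Sherd and other things:** the sherd turned with the platter and was not touched. The other things on the desk look unmoved in the last top picture.

**One disagreement:** the fingertip showed about 36 mm higher in the side camera than the reported TCP height. I never found the cause. I set heights by the camera, and the contacts came where the camera put them.

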